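# Load and lock a round bottle pasteuriser

### The arm

A 7-joint arm with a two-finger parallel gripper is mounted at the origin on the work surface. World frame = base frame: x ahead of the robot, y to its left, z up, the work surface at z = 0. Lengths are in m, angles in rad, forces in N, time in s.
With the tool pointing down it reaches from about 0.4 to 0.85 m from the base axis. Payload 10.4 kg.
Tool frame: the origin (TCP) lies between the finger pads; the fingertips stand 25 mm ahead of it and the grasp point (between the pads) lies 6 mm ahead of it; x points along the fingers, y is the direction in which the jaws open and shut, and the axes are right-handed (so a half turn about x gives the same grasp; the last joint's range is limited). The gripper opens to 87 mm and grips with 3 to 60 N. Pads are 19 mm wide; open, the fingers measure 117 mm over their backs; the gripper's body (75 mm by 190 mm) begins 51 mm behind the grasp point.
Start: joints at [1.16, 0.332, -0.065, 1.46, 0.022, 1.35, -0.088], TCP at [0.236, -0.579, 0.248] pointing down, gripper open.
Joint ranges: [-2.6, 2.6], [-0.5, 2.12], [-1.47, 1.34], [0.16, 2.42], [-1.27, 4.41], [0.06, 2.06], [-2.6, 2.6]. Speed limits (rad/s): [2.22, 2.22, 2.79, 2.79, 3.14, 3.14, 3.14].

### API

Orientations are given as a unit quaternion [x, y, z, w].
In Python, from bench import r gives the robot as it stands.
- The arm moves only by the shell command python3 -m pendant 'ROWS' [FORCE]. ROWS is JSON, a list of rows, each an object with "translation": the shift along the world's x, y, z in cm, a list of three; "angular": the turn, a rotation vector about the world's x, y, z in degrees, a list of three; "hand": the opening, from -1 (shut) to 1 (fully open). In form: [{"translation": [dx, dy, dz], "angular": [wx, wy, wz], "hand": hand}, ...]. A call has 1 to 20 rows; each row shifts and turns the commanded pose from where the row before left it; what a row does not reach is not made up. A row lasts 1/10 s, in which the tool goes at most 50 mm and 8.59 degrees, less where a joint would pass 70% of its speed; a pose out of reach is approached as far as the arm can. A call is refused whole if a number of a shift passes 5 or a number of a turn 8.59, either way. A call with a gripper value outside its range is refused whole. The fingers move at their own pace and stop on an object; FORCE is the grip in N (left out, the last holds). Time passes only in rows, so rows that do not move let the fingers close. It gives the time, the measured TCP pose, the force and the opening at its end, in the units of the state.
- r.read_state(): the state, without advancing time (a new reading comes with each control period).
- r.camera(name): name is "scene" or "side" or "wrist"; returns the picture (480x640x3 uint8, red, green, blue); there is no depth.
- r.camera_info(name): a dict with "fx", "fy", "cx", "cy" (pixels), "rvec" (rotation vector, rad) and "tvec" (3), from world to camera coordinates, as OpenCV has them; the wrist camera has in their place "mount" (4x4, takes a point from camera to tool coordinates, whose origin is the TCP and whose axes are the tool frame's). Camera axes: x right, y down, z forward; pixel columns grow to the right and rows downward; lengths in m; the calibration is good to about 2 mm. A picture is of the moment at which its call begins: read the wrist's pose just before it. camera_info takes no time and is no camera call.
- r.close_job(): hands the job in, once; it reports no verdict.
Trained networks look in the newest picture that a camera, given by its name, has taken for a name from the list of things; names that differ only in an ending like _2 or _b are one class to them, and where a whole thing is asked for, a point or a joint stands for the part that bears it (a point fixed in the world has none). Each returns a list of dicts, best first, with "confidence" (0 to 1); they miss things now and then, are a little off and sometimes report something else, mostly with a low value. They report only what shows in the picture. A call takes as long as a camera call. They do not tell look-alikes from the thing itself.
- r.find_in(camera, name): "point" ([row, column] in pixels, amid what is visible of it).
- r.mark_of(camera, name): "point" ([row, column] in pixels: a listed point, or the origin of a listed thing).
The state is a dict: "time": time; "joint_positions": joint angles; "joint_vel": joint speeds; "joint_torque": joint torques, N m; "ee_pos": TCP position; "eef_rot": TCP orientation; "ft_force": force on the tool from outside, world axes, zero at the start; "torque": the same for the moment, N m; "width": finger opening in m.
Only numpy, scipy, OpenCV 4.12 (cv2) and the standard library are available. Lean on these libraries where they do the work, as an engineer would, in place of code of your own. Each camera call takes 0.05 s, during which the arm holds its last target.

### The job

Swing the pasteuriser's hold-down arm well clear of the round well, then pack every bottle that stands on the blue-grey mat upright on the well's floor, the blue-capped reference bottle in the middle and the red-capped ones in a ring close round it; set them down, do not drop them. Then swing the arm fully back across the bottles into its fork and lock it: take the yellow-headed pin from its parking hole in the console and push it straight down through the fork and the arm's eye until its flange is home. Leave the cups, the clear tumbler and the black clicker where they are.

Things in the scene. Friction and masses are not known exactly. Their poses are not given: they have to be found in the camera images.
- holdbar (a joint): angle of the pasteuriser's steel hold-down arm, which swings level about its pivot post, in rad: 0 = fully closed against its stop, straight across the well with its eye in the fork; grows counter-clockwise seen from above to 2.0 = fully open. Light friction (about 1 N at the knob), stays where it is left. At about 1.75 it is out of the way for loading.
- knob (a point): black round upright knob on the arm, 24 mm diameter, 37 mm high; this point is half-way up it, 166.5 mm above the counter, 125 mm from the pivot axis along the arm (over the well's centre when closed). The arm is a flat bar 16 x 8 mm (underside 140 mm above the counter, 6 mm above the caps in the well), 266 mm long; a wire hoop 114 mm across lies round the knob at the bar's level.
- pivot (a point): vertical axis of the arm's pivot post, at the level of the arm's underside; the direction from here to the fork (clevis_seat) is that of the closed arm, 250 mm away.
- well_floor (a point): centre of the flat floor of the round steel well, 24 mm above the counter; 162 mm inner diameter, rim 60 mm above this floor, wall 3 mm. Its x axis points from pivot to fork. Six red-capped bottles fit round the middle one only as an even ring, 60 degrees apart, about 53 mm from the centre.
- clevis_seat (a point): centre of the hole at the top of the steel fork (clevis) for the arm's end, 157 mm above the counter: two fixed plates 6 mm thick, 15 mm apart, with chamfered 13 mm holes, open below. The arm's eye (14 mm hole) lies between them when the arm is closed; the pin's flange rests at this level. A 14 mm thick column stands 24 mm beyond the hole, no higher than the plates.
- park_seat (a point): centre of the mouth of the pin's parking hole (13 mm diameter) in the steel end of the console beside the well, 85 mm above the counter; the pin stands here at the start, its flange on this level.
- pin_mid (a point): retaining pin, upright, 93 mm long, 70 g; this point is on its axis half-way up. From below: steel shank 10 mm diameter, 50 mm long, its lowest 10 mm tapering to 4 mm; flange 26 mm diameter, 5 mm thick; yellow round grip 18 mm diameter, 38 mm high. The flange's underside is 3.5 mm above this point, the grip's middle 27.5 mm above it.
- ref_mid (a point): reference bottle with a blue cap and pale body, upright, 110 mm tall; this point is on its axis half-way up (55 mm above its base). Body 50 mm diameter, 62 mm high with a sloping shoulder and a chamfered foot; round straight cap 24 mm diameter, 48 mm high (from 62 to 110 mm above the base). About 150 g.
- juice1_mid (a point): juice bottle with a red cap and orange body, same shape and size as the reference bottle; this point is on its axis half-way up. May be absent.
- juice2_mid (a point): juice bottle with a red cap and orange body, same shape and size as the reference bottle; this point is on its axis half-way up. May be absent.
- juice3_mid (a point): juice bottle with a red cap and orange body, same shape and size as the reference bottle; this point is on its axis half-way up. May be absent.
- juice4_mid (a point): juice bottle with a red cap and orange body, same shape and size as the reference bottle; this point is on its axis half-way up. May be absent.
- juice5_mid (a point): juice bottle with a red cap and orange body, same shape and size as the reference bottle; this point is on its axis half-way up. May be absent.
- juice6_mid (a point): juice bottle with a red cap and orange body, same shape and size as the reference bottle; this point is on its axis half-way up. May be absent.
- mat: blue-grey rubber mat fixed on the counter, 250 x 250 mm, 3 mm thick; origin under its centre. The bottles stand on it at the start, about 80 mm apart.
- cup1: white paper cup standing beyond the mat and the pasteuriser, 85 mm tall, 72 mm across; origin at the centre of its base; not to be disturbed
- cup2: a second such paper cup, on the left beside the tumbler; not to be disturbed
- tumbler: clear plastic tumbler to the left of the pasteuriser, 85 mm tall, 72 mm across; origin at the centre of its base; not to be disturbed
- clicker: black hand-held clicker lying on the counter, 150 x 32 x 18 mm; origin under its centre; not to be disturbed
Mind the look-alikes: they are no part of the job. Leave any pink look-alike of the part that bears ref_mid alone.

How it is judged:
By the outcome, as a careful person would: the job done as asked, in the order asked, and still so for the second after the job is handed in, with the robot touching nothing.
Of juice1, juice2, juice3, juice4, juice5, juice6 only 4 to 6 are there at a start; the rules pass over those that are not, and their reading is None.
At some moment in a run one of ref, juice1, juice2, juice3, juice4, juice5, juice6 may be knocked a few centimetres aside while the robot is not near it.
It also fails if it takes over 210 s, if anything falls off the work surface, if the arm or the gripper's body presses on something with over 40 N, if the wrist force passes 120 N, or if a joint passes its speed limit or range.

## Working session

There is one attempt and no reset: what is moved stays moved. The work goes in short steps, Python scripts to look and compute and a shell command to move; the robot and the scene stay as the last step left them, time stands still between calls to the robot, and variables do not carry over. Pictures are saved under pics/ and viewed, and the job is handed in when it is done.

```bash
ls; mkdir -p pics
python3 - <<'E'
from bench import r
import cv2,json
s=r.read_state();print({k:s[k] for k in('time','ee_pos','eef_rot','ft_force','width')})
for c in('scene','side','wrist'):
    im=r.camera(c);cv2.imwrite(f'pics/{c}0.png',im[:,:,::-1]);print(c,r.camera_info(c))
E
```

```text
pics
{'time': 0.0, 'ee_pos': array([ 0.23619489, -0.57826193,  0.24674426]), 'eef_rot': array([-0.69372787, -0.13675578,  0.69398299, -0.1357465 ]), 'ft_force': array([ 0.6008802 , -0.07928478, -0.40566818]), 'width': 0.0867636598724497}
scene {'fx': 584.6639380215692, 'fy': 584.6639380215692, 'cx': 325.33024946507686, 'cy': 237.4335380975568, 'rvec': array([ 0.74909978,  2.61222686, -1.07541396]), 'tvec': array([ 0.49291428, -0.12695603,  1.64730558])}
side {'fx': 604.7601389402396, 'fy': 604.7601389402396, 'cx': 322.1271663521905, 'cy': 242.92406938777265, 'rvec': array([ 0.2422621 , -2.78133917,  1.22771789]), 'tvec': array([0.55487136, 0.15295597, 1.51140168])}
wrist {'fx': 416.47011730725075, 'fy': 416.47011730725075, 'cx': 321.858362043963, 'cy': 244.55562456118756, 'mount': array([[-6.99998311e-04, -2.89338229e-01,  9.57226671e-01,
        -1.37454318e-01],
       [ 9.99999733e-01, -4.01296750e-04,  6.09978442e-04,
        -6.42893797e-04],
       [ 2.07641871e-04,  9.57226843e-01,  2.89338432e-01,
        -7.84195856e-02],
       [ 0.00000000e+00,  0.00000000e+00,  0.00000000e+00,
         1.00000000e+00]])}
```

View pics/scene0.png

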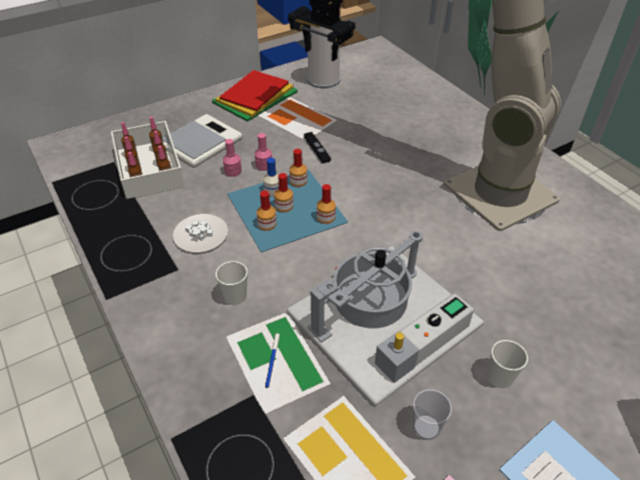

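View pics/side0.png

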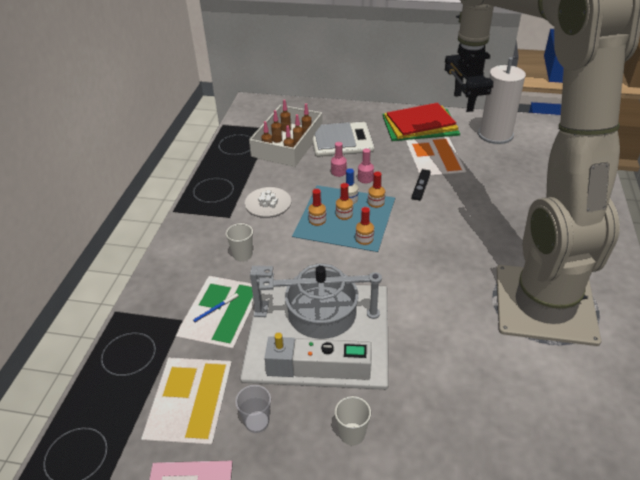

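View pics/wrist0.png

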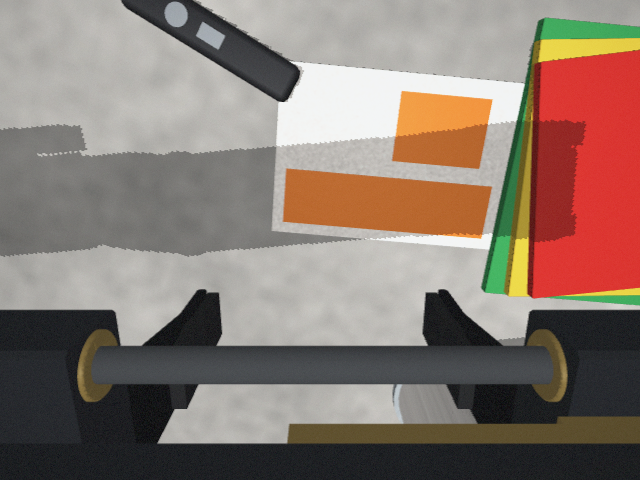

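The scene view shows the blue-capped reference at (col 271, row 172) and four red-capped bottles at (298,165), (283,190), (265,208) and (326,203), all on the mat. Two pink look-alikes stand off the mat at (232,158) and (263,152), and brown bottles stand in the crate. The yellow pin is at (399,341) and the knob at (380,258).

```bash
cat > h.py <<'E'
from bench import r
import cv2,numpy as np
from scipy.spatial.transform import Rotation as R
def cam(name,st=None):
    i=r.camera_info(name);K=np.array([[i['fx'],0,i['cx']],[0,i['fy'],i['cy']],[0,0,1]])
    if name=='wrist':
        st=st or r.read_state()
        T=np.eye(4);T[:3,:3]=R.from_quat(st['eef_rot']).as_matrix();T[:3,3]=st['ee_pos']
        W=np.linalg.inv(T@i['mount']);return K,W[:3,:3],W[:3,3]
    return K,R.from_rotvec(i['rvec']).as_matrix(),np.array(i['tvec'])
def proj(c,X):
    K,Rm,t=c;p=K@(Rm@np.asarray(X)+t);return p[:2]/p[2]   # col,row
def onplane(c,uv,z):
    K,Rm,t=c;d=Rm.T@np.linalg.solve(K,[uv[0],uv[1],1]);o=-Rm.T@t;return o+d*(z-o[2])/d[2]
def tri(cs,uvs):
    P=[K@np.c_[Rm,t] for K,Rm,t in cs]
    X=cv2.triangulatePoints(P[0],P[1],np.array(uvs[0],float).reshape(2,1),np.array(uvs[1],float).reshape(2,1))[:,0];return X[:3]/X[3]
def snap(name,fn):
    st=r.read_state();im=r.camera(name);cv2.imwrite('pics/'+fn,im[:,:,::-1]);return cam(name,st),im
E
python3 - <<'E'
from h import *
C={c:cam(c) for c in('scene','side')}
Z={'pivot':.140,'clevis_seat':.157,'park_seat':.085,'well_floor':.024,'knob':.1665,'pin_mid':.0815,'ref_mid':.058,'juice1_mid':.058,'mat':0,'cup1':0,'tumbler':0,'clicker':0}
for n,z in Z.items():
    for c in C:
        for d in r.mark_of(c,n)[:8 if 'juice' in n else 3]:
            uv=d['point'][::-1]; print(n,c,round(d['confidence'],2),np.round(uv),np.round(onplane(C[c],uv,z),4)[:2])
E
```

```text
pivot scene 0.57 [417. 236.] [0.4105 0.1138]
pivot side 0.94 [375. 277.] [0.4174 0.1133]
pivot side 0.15 [264. 270.] [0.6759 0.1318]
clevis_seat scene 0.59 [329. 283.] [0.6628 0.1407]
clevis_seat side 0.79 [265. 275.] [0.6633 0.1629]
clevis_seat side 0.42 [317. 274.] [0.5468 0.1391]
park_seat scene 0.96 [399. 348.] [0.6017 0.3061]
park_seat side 0.65 [279. 349.] [0.6016 0.3104]
well_floor scene 0.79 [372. 297.] [0.54  0.133]
well_floor side 0.74 [322. 314.] [0.5372 0.1421]
well_floor side 0.17 [367. 226.] [ 0.4724 -0.1981]
knob scene 0.89 [380. 262.] [0.5448 0.1541]
knob side 0.63 [365. 224.] [ 0.4601 -0.0403]
knob side 0.58 [316. 276.] [0.5469 0.1568]
pin_mid scene 0.58 [398. 350.] [0.6044 0.3081]
pin_mid side 0.55 [279. 348.] [0.6027 0.3059]
ref_mid scene 0.96 [263. 148.] [ 0.5053 -0.4638]
ref_mid scene 0.93 [272. 178.] [ 0.5463 -0.3291]
ref_mid scene 0.69 [230. 153.] [ 0.5956 -0.4897]
ref_mid side 0.82 [338. 158.] [ 0.5984 -0.4693]
ref_mid side 0.72 [366. 165.] [ 0.5083 -0.448 ]
ref_mid side 0.52 [347. 182.] [ 0.5525 -0.3519]
mat scene 0.93 [287. 209.] [ 0.5441 -0.2558]
mat side 0.58 [347. 217.] [ 0.5379 -0.2597]
cup1 scene 0.87 [230. 296.] [ 0.809  -0.0611]
cup1 scene 0.6 [501. 376.] [0.4182 0.4344]
cup1 side 0.82 [352. 434.] [0.4206 0.4367]
cup1 side 0.64 [242. 254.] [ 0.7978 -0.0545]
tumbler scene 0.74 [426. 428.] [0.6279 0.4415]
tumbler side 0.91 [260. 421.] [0.6183 0.4402]
tumbler side 0.68 [364. 229.] [ 0.4815 -0.2138]
tumbler side 0.46 [346. 216.] [ 0.5407 -0.2607]
clicker scene 0.86 [316. 148.] [ 0.3329 -0.4478]
clicker side 0.87 [422. 186.] [ 0.3288 -0.4422]
clicker side 0.46 [344. 203.] [ 0.555 -0.32 ]
clicker side 0.29 [267. 269.] [ 0.7165 -0.0099]
```

```bash
python3 - <<'E'
import cv2
a=cv2.imread('pics/scene0.png')[210:390,280:490];cv2.imwrite('pics/a.png',cv2.resize(a,None,fx=3.3,fy=3.3,interpolation=2))
a=cv2.imread('pics/side0.png')[250:390,235:395];cv2.imwrite('pics/b.png',cv2.resize(a,None,fx=4,fy=4,interpolation=2))
a=cv2.imread('pics/scene0.png')[130:250,210:360];cv2.imwrite('pics/c.png',cv2.resize(a,None,fx=4,fy=4,interpolation=2))
E
python3 - <<'E'
from h import *
C={c:cam(c) for c in('scene','side')}
for n in('juice1_mid','juice2_mid'):
    for c in C:
        for d in r.mark_of(c,n)[:8]+r.find_in(c,n)[:8]:
            uv=d['point'][::-1]; print(n,c,round(d['confidence'],2),np.round(uv),np.round(onplane(C[c],uv,.058),4)[:2])
E
```

```text
juice2_mid scene 0.74 [267. 215.] [ 0.6296 -0.2048]
juice2_mid side 0.72 [318. 208.] [ 0.6135 -0.2157]
juice2_mid side 0.79 [318. 211.] [ 0.6112 -0.2038]
juice2_mid side 0.31 [319. 332.] [0.5296 0.2266]
```

View pics/a.png

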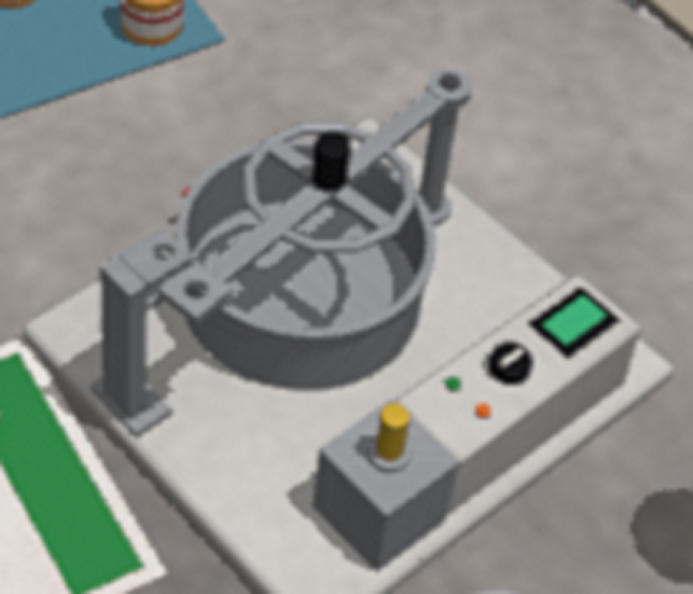

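View pics/b.png

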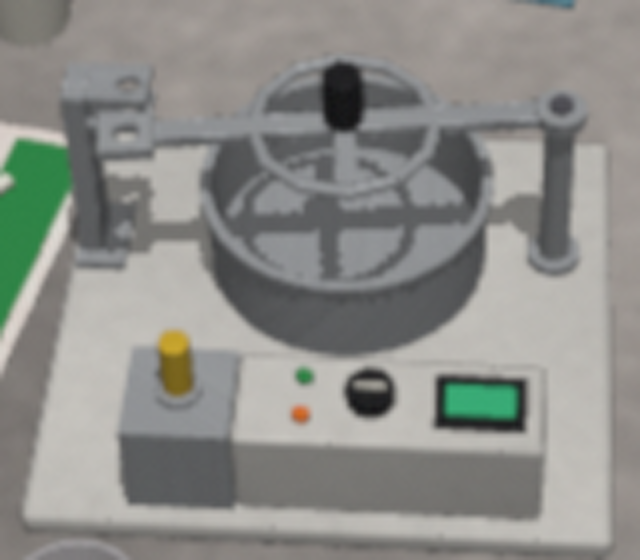

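View pics/c.png

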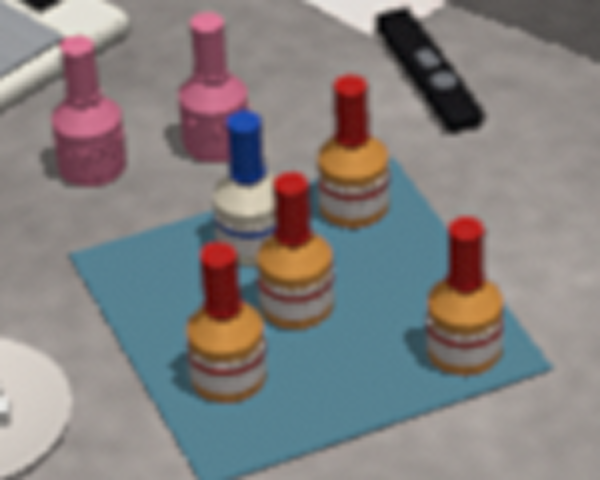

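Run:
```python
from h import *
C={c:cam(c) for c in('scene','side')}
for n,(a,b) in dict(pivot=((417,234.8),(375.25,276.75)),eye=((339.4,297.9),(266.5,282.75)),clevis=((330,286.4),(267.25,271)),flange=((398.8,348.8),(279.5,347.5)),knobtop=((331/3.3+280,137/3.3+210),(342/4+235,69/4+250))).items():
    X=tri([C['scene'],C['side']],[a,b]);print(n,np.round(X,4),[np.round(proj(C[c],X)-np.array(u),1) for c,u in zip(C,(a,b))])
for c in C:
    im=cv2.imread(f'pics/{c}0.png');hsv=cv2.cvtColor(im,cv2.COLOR_BGR2HSV)
    for nm,m in (('red',((hsv[...,0]<6)|(hsv[...,0]>174))&(hsv[...,1]>190)&(hsv[...,2]>80)),('blue',(hsv[...,0]>108)&(hsv[...,0]<125)&(hsv[...,1]>170)&(hsv[...,2]>80)),('yel',(hsv[...,0]>18)&(hsv[...,0]<30)&(hsv[...,1]>190)&(hsv[...,2]>80))):
        k,l,s,cen=cv2.connectedComponentsWithStats(m.astype(np.uint8))
        for i in range(1,k):
            if 50<s[i,4]<600: print(c,nm,s[i],np.round(cen[i],1),np.round(onplane(C[c],cen[i],.091 if nm!='yel' else .11)[:2],4))
```

```text
pivot [0.4154 0.1191 0.1489] [array([0. , 0.2]), array([ 0.1, -0.2])]
eye [0.6593 0.1737 0.1427] [array([-0. , -0.2]), array([-0.1,  0.2])]
clevis [0.6639 0.1451 0.1523] [array([-0., -0.]), array([-0.,  0.])]
flange [0.6015 0.3062 0.0835] [array([-0.1, -0.7]), array([-0.2,  0.5])]
knobtop [0.5378 0.1432 0.1836] [array([0.1, 0.3]), array([ 0.1, -0.3])]
scene red [294 150   8  17 100] [297.4 157.7] [ 0.4642 -0.3331]
scene red [279 174   8  17 108] [282.4 182.1] [ 0.5502 -0.2633]
scene red [322 185   8  18 116] [326.  193.5] [ 0.4773 -0.1652]
scene red [261 191   9  19 122] [264.7 200. ] [ 0.6229 -0.2254]
scene blue [283   0  29  24 298] [292.6   6.6] [-0.0055 -1.1753]
scene blue [267 158   8  17  96] [271.  166.1] [ 0.5436 -0.3381]
scene blue [266 350   9  37  81] [270.1 367.5] [0.8444 0.2137]
scene yel [261  92  23  17  56] [272.6  98.8] [ 0.3931 -0.6035]
scene yel [217  98  40  18  64] [235. 107.] [ 0.5104 -0.6221]
side red [374 173   6  15  79] [376.8 180.1] [ 0.4615 -0.3289]
side red [341 184   7  16  84] [344.  191.6] [ 0.5472 -0.2597]
side red [314 190   6  16  82] [316.1 197.6] [ 0.6205 -0.2201]
side red [362 208   7  17  85] [365.  216.1] [ 0.4743 -0.1613]
side blue [550  57  13  24 199] [555.9  71.5] [-0.1118 -1.0997]
side blue [531 104  29  10 238] [545.6 108.1] [-0.0522 -0.8217]
side blue [347 169   6  16  83] [349.6 176.1] [ 0.5427 -0.3361]
side yel [386 114  17  24  90] [394.2 127.2] [ 0.4375 -0.5935]
side yel [429 125  28   8  82] [443.6 128.5] [ 0.282  -0.6095]
side yel [276 334   6  14  54] [278.3 340. ] [0.602  0.3054]
```

```bash
python3 -m pendant '[{"translation":[1.6,4.0,0.2],"angular":[0,0,0],"hand":-0.08},{"translation":[1.6,4.0,0.2],"angular":[0,0,0],"hand":-0.08},{"translation":[1.6,4.0,0.2],"angular":[0,0,0],"hand":-0.08},{"translation":[1.6,4.0,0],"angular":[0,0,0],"hand":-0.08},{"translation":[1.6,4.0,0],"angular":[0,0,0],"hand":-0.08},{"translation":[1.6,4.0,0],"angular":[0,0,0],"hand":-0.08},{"translation":[1.6,4.0,0],"angular":[0,0,0],"hand":-0.08},{"translation":[1.6,4.0,0],"angular":[0,0,0],"hand":-0.08},{"translation":[1.6,4.0,0],"angular":[0,0,0],"hand":-0.08},{"translation":[1.6,4.0,0],"angular":[0,0,0],"hand":-0.08},{"translation":[1.6,4.0,0],"angular":[0,0,0],"hand":-0.08},{"translation":[1.6,4.0,0],"angular":[0,0,0],"hand":-0.08},{"translation":[1.6,4.0,0],"angular":[0,0,0],"hand":-0.08},{"translation":[1.6,4.0,0],"angular":[0,0,-5],"hand":-0.08},{"translation":[1.6,4.0,0],"angular":[0,0,-5],"hand":-0.08},{"translation":[1.6,4.0,0],"angular":[0,0,0],"hand":-0.08},{"translation":[1.6,4.0,0],"angular":[0,0,0],"hand":-0.08}]' 10
cat >> h.py <<'E'
def where():
    s=r.read_state();M=R.from_quat(s['eef_rot']).as_matrix()
    print('t',round(s['time'],2),'tcp',np.round(s['ee_pos'],4),'down',np.round(M[:,0],3),'jaw deg',round(np.degrees(np.arctan2(M[1,1],M[0,1])),1),'F',np.round(s['ft_force'],1),'w',round(s['width'],4),'j7',round(s['joint_positions'][6],2));return s
E
python3 - <<'E'
from h import *
where();c,im=snap('wrist','w1.png')
for z in(.1665,.185): print(z,[ (round(d['confidence'],2),d['point'],np.round(onplane(c,d['point'][::-1],z),4)) for d in r.mark_of('wrist','knob')[:2]])
print(proj(c,(.537,.1447,.185)))
E
```

```text
time: 3.45
ee_pos: [0.5089, 0.1029, 0.2539]
eef_rot: [0.703, 0.075, -0.703, 0.075]
ft_force: [0.7, -0.4, -0.2]
width: 0.0398
t 3.45 tcp [0.5089 0.1029 0.2539] down [ 0.001 -0.    -1.   ] jaw deg -77.8 F [ 0.7 -0.4 -0.2] w 0.0398 j7 -1.73
0.1665 [(0.6, [196.9, 254.7], array([0.5379, 0.1469, 0.1665]))]
0.185 [(0.6, [196.9, 254.7], array([0.5418, 0.1447, 0.185 ]))]
[253.08059076 206.10507724]
```

View pics/w1.png

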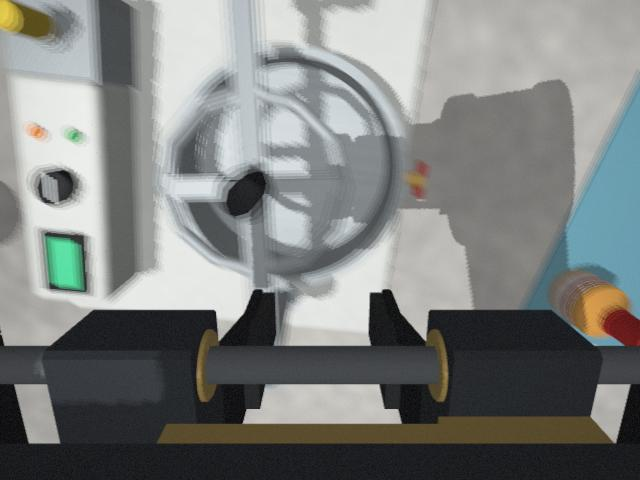

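```bash
python3 -m pendant '[{"translation":[0,0,0],"angular":[0,0,0],"hand":-0.08},{"translation":[0,0,0],"angular":[0,0,0],"hand":-0.08}]'
python3 - <<'E'
from h import *
where();c,im=snap('wrist','w1.png')
for z in(.1665,): print(z,[ (round(d['confidence'],2),d['point'],np.round(onplane(c,d['point'][::-1],z),4)) for d in r.mark_of('wrist','knob')[:2]])
for n,z in(('well_floor',.024),('clevis_seat',.157),('pivot',.14),('park_seat',.085)):print(n,[ (round(d['confidence'],2),d['point'],np.round(onplane(c,d['point'][::-1],z),4)) for d in r.mark_of('wrist',n)[:2]])
E
```

```text
time: 3.8
ee_pos: [0.5083, 0.0999, 0.2535]
eef_rot: [-0.703, -0.074, 0.703, -0.075]
ft_force: [-0.3, -0.7, 0.6]
width: 0.04
t 3.8 tcp [0.5083 0.0999 0.2535] down [-0.    -0.001 -1.   ] jaw deg -77.9 F [-0.3 -0.7  0.6] w 0.04 j7 -1.73
0.1665 [(0.6, [194.1, 249.1], array([0.5383, 0.147 , 0.1665]))]
well_floor [(0.77, [166.3, 295.7], array([0.5413, 0.1303, 0.024 ]))]
clevis_seat []
pivot []
park_seat []
```

View pics/w1.png

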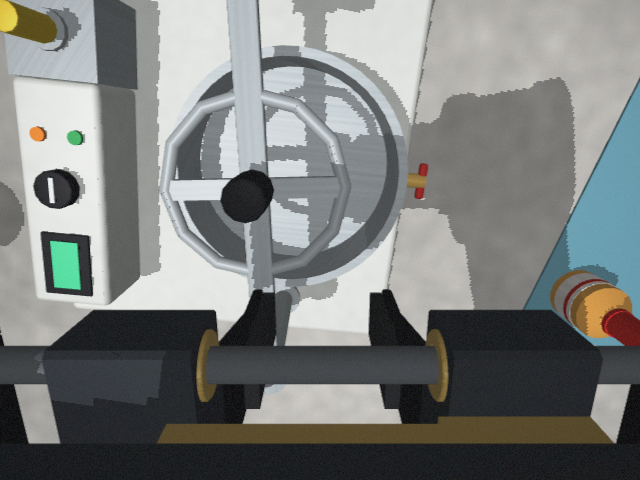

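```bash
python3 -m pendant '[{"translation":[1.5,2.3,0],"angular":[0,0,0],"hand":-0.08},{"translation":[1.5,2.3,0],"angular":[0,0,0],"hand":-0.08},{"translation":[0,0,0],"angular":[0,0,0],"hand":-0.08},{"translation":[0,0,-2.5],"angular":[0,0,0],"hand":-0.08},{"translation":[0,0,-2.5],"angular":[0,0,0],"hand":-0.08},{"translation":[0,0,-2.2],"angular":[0,0,0],"hand":-0.08},{"translation":[0,0,0],"angular":[0,0,0],"hand":-0.08},{"translation":[0,0,0],"angular":[0,0,0],"hand":-0.08}]'
python3 - <<'E'
from h import *
where();c,im=snap('wrist','w2.png')
p=np.array([.4154,.1175]);a0=np.arctan2(.146-.1175,.538-.4154);rad=np.hypot(.146-.1175,.538-.4154);print(a0,rad)
a1=.112+1.78;N=14
pts=[p+.125*np.array([np.cos(a),np.sin(a)]) for a in np.linspace(a0,a1,N+1)]
print(np.round(np.diff(pts,axis=0)*100,2).tolist(),np.degrees((a1-a0)/N),pts[-1])
E
```

```text
time: 4.9
ee_pos: [0.5384, 0.1471, 0.1822]
eef_rot: [-0.703, -0.075, 0.703, -0.075]
ft_force: [-0.4, 0.3, 0.2]
width: 0.0399
t 4.9 tcp [0.5384 0.1471 0.1822] down [-0. -0. -1.] jaw deg -77.8 F [-0.4  0.3  0.2] w 0.0399 j7 -1.89
0.22840665944759023 0.12586901922236468
[[-0.42, 1.42], [-0.59, 1.36], [-0.74, 1.28], [-0.89, 1.19], [-1.03, 1.07], [-1.15, 0.94], [-1.25, 0.8], [-1.34, 0.65], [-1.4, 0.48], [-1.45, 0.31], [-1.48, 0.14], [-1.48, -0.04], [-1.47, -0.21], [-1.43, -0.38]] 6.8083483742659245 [0.37593639 0.23610701]
```

View pics/w2.png

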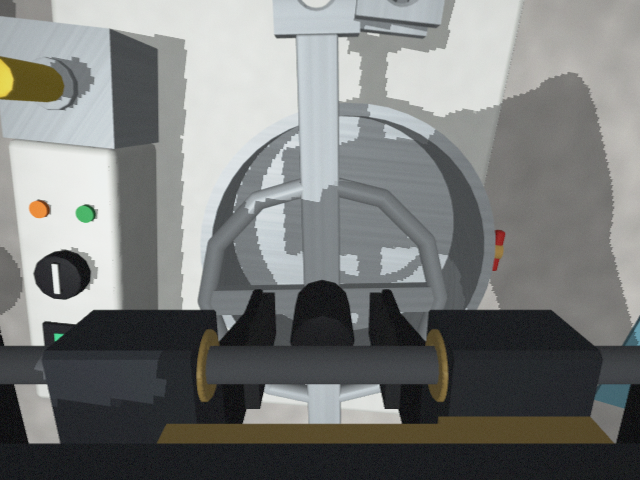

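```bash
python3 -m pendant '[{"translation":[0,0,0],"angular":[0,0,0],"hand":-0.31},{"translation":[-0.42,1.42,0],"angular":[0,0,6.8],"hand":-0.31},{"translation":[-0.59,1.36,0],"angular":[0,0,6.8],"hand":-0.31},{"translation":[-0.74,1.28,0],"angular":[0,0,6.8],"hand":-0.31},{"translation":[-0.89,1.19,0],"angular":[0,0,6.8],"hand":-0.31},{"translation":[-1.03,1.07,0],"angular":[0,0,6.8],"hand":-0.31},{"translation":[-1.15,0.94,0],"angular":[0,0,6.8],"hand":-0.31},{"translation":[-1.25,0.8,0],"angular":[0,0,6.8],"hand":-0.31}]'
python3 - <<'E'
from h import *
where();snap('side','s3.png')
E
```

```text
time: 5.75
ee_pos: [0.478, 0.2284, 0.1826]
eef_rot: [0.613, 0.354, -0.611, 0.354]
ft_force: [0.5, -0.7, 0.1]
width: 0.0301
t 5.75 tcp [0.478  0.2284 0.1826] down [ 0.002  0.    -1.   ] jaw deg -29.9 F [ 0.5 -0.7  0.1] w 0.0301 j7 -1.26
```

View pics/s3.png

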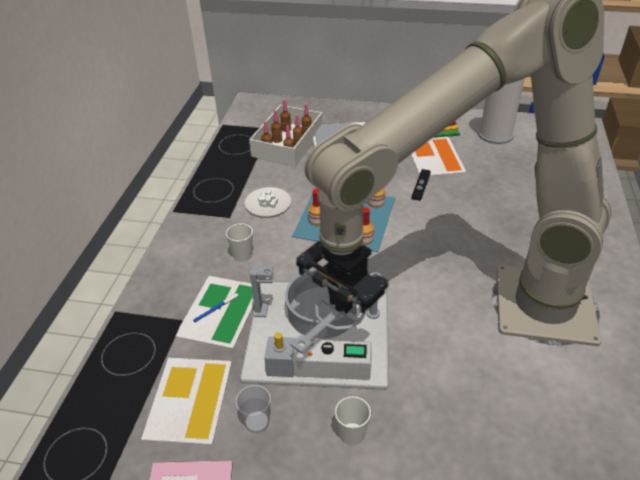

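```bash
python3 -m pendant '[{"translation":[-1.34,0.65,0],"angular":[0,0,6.8],"hand":-0.31},{"translation":[-1.4,0.48,0],"angular":[0,0,6.8],"hand":-0.31},{"translation":[-1.45,0.31,0],"angular":[0,0,6.8],"hand":-0.31},{"translation":[-1.48,0.14,0],"angular":[0,0,6.8],"hand":-0.31},{"translation":[-1.48,-0.04,0],"angular":[0,0,6.8],"hand":-0.31},{"translation":[-1.47,-0.21,0],"angular":[0,0,6.8],"hand":-0.31},{"translation":[-1.43,-0.38,0],"angular":[0,0,6.8],"hand":-0.31},{"translation":[-0.7,-0.2,0],"angular":[0,0,0],"hand":-0.31},{"translation":[0,0,0],"angular":[0,0,0],"hand":-0.31},{"translation":[0,0,0],"angular":[0,0,0],"hand":-0.08},{"translation":[0,0,2],"angular":[0,0,0],"hand":-0.08},{"translation":[0,0,4],"angular":[0,0,0],"hand":-0.08},{"translation":[0,0,4],"angular":[0,0,0],"hand":-0.08},{"translation":[2.5,-4,0],"angular":[0,0,0],"hand":-0.08},{"translation":[2.5,-4,0],"angular":[0,0,0],"hand":-0.08},{"translation":[2.5,-4,0],"angular":[0,0,0],"hand":-0.08},{"translation":[0,0,0],"angular":[0,0,0],"hand":-0.08},{"translation":[0,0,0],"angular":[0,0,0],"hand":-0.08}]'
python3 - <<'E'
from h import *
where();snap('wrist','w4.png');snap('side','s4.png');snap('scene','c4.png')
E
```

```text
time: 7.6
ee_pos: [0.4458, 0.1149, 0.2815]
eef_rot: [0.42, 0.57, -0.419, 0.569]
ft_force: [0.4, 0.9, 0.3]
width: 0.0399
t 7.6 tcp [0.4458 0.1149 0.2815] down [-0.001  0.002 -1.   ] jaw deg 17.3 F [0.4 0.9 0.3] w 0.0399 j7 -0.02
```

View pics/w4.png

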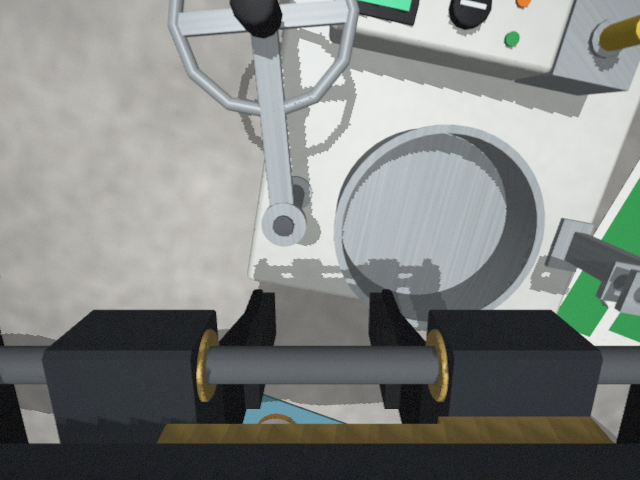

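View pics/c4.png

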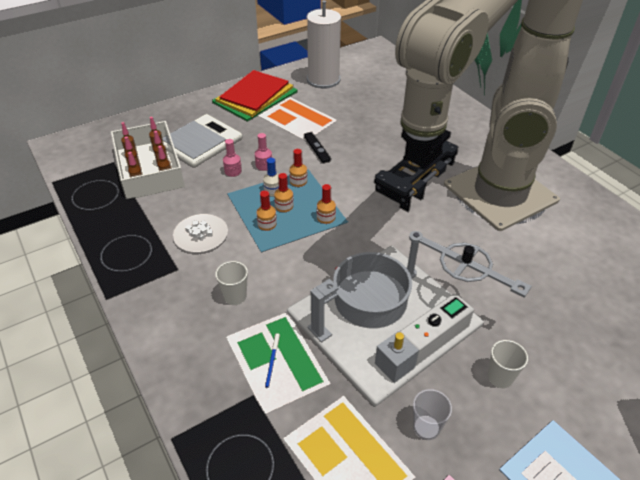

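Run:
```python
from h import *
from scipy.optimize import least_squares
c=cam('wrist')
im=cv2.imread('pics/w4.png')
def pr(cx,cy,rad,z):return np.array([proj(c,(cx+rad*np.cos(t),cy+rad*np.sin(t),z)) for t in np.linspace(0,2*np.pi,180,endpoint=False)])
# edge-based fit: maximise gradient along both circles
g=cv2.GaussianBlur(cv2.cvtColor(im,cv2.COLOR_BGR2GRAY),(0,0),1).astype(float)
gx=cv2.Sobel(g,cv2.CV_64F,1,0);gy=cv2.Sobel(g,cv2.CV_64F,0,1);m=cv2.GaussianBlur(np.minimum(np.hypot(gx,gy),120),(0,0),1)
best=[]
for cx in np.arange(.53,.55,.0005):
    for cy in np.arange(.12,.145,.0005):
        q=pr(cx,cy,.084,.084);ok=(q[:,1]<290)&(q[:,1]>5)&(q[:,0]>5)&(q[:,0]<630)
        v=cv2.remap(m,q[ok,0].astype(np.float32),q[ok,1].astype(np.float32),1).mean()
        q=pr(cx,cy,.081,.084);ok=(q[:,1]<290)&(q[:,1]>5)
        v+=cv2.remap(m,q[ok,0].astype(np.float32),q[ok,1].astype(np.float32),1).mean()
        best.append((v,cx,cy))
best.sort(reverse=True);print(best[:4])
_,cx,cy=best[0]
for rad,z,col in((.084,.084,(0,0,255)),(.081,.084,(0,255,0)),(.081,.024,(255,0,0))):
    cv2.polylines(im,[pr(cx,cy,rad,z).round().astype(np.int32)],True,col,1)
cv2.imwrite('pics/w4o.png',im)
pv=onplane(c,(284,225),.15);kn=onplane(c,(257,5),.185);print('pivot',pv,'knob',kn)
for n,z in(('clevis_seat',.157),('pivot',.14),('park_seat',.085),('well_floor',.024)):print(n,[ (round(d['confidence'],2),d['point'],np.round(onplane(c,d['point'][::-1],z),4)) for d in r.mark_of('wrist',n)[:2]])
print('clv pix', onplane(c,(622,283),.157))
```

```text
[(np.float64(136.7148557794703), np.float64(0.5424999999999986), np.float64(0.1325)), (np.float64(136.08202210503714), np.float64(0.5419999999999987), np.float64(0.1325)), (np.float64(135.84017624316607), np.float64(0.5424999999999986), np.float64(0.133)), (np.float64(135.29754786972126), np.float64(0.5424999999999986), np.float64(0.132))]
pivot [0.41594374 0.1205492  0.15      ] knob [0.37224538 0.23494661 0.185     ]
clevis_seat [(0.58, [45.5, 601.0], array([0.5605, 0.2794, 0.157 ]))]
pivot [(0.68, [221.7, 284.9], array([0.4158, 0.1203, 0.14  ]))]
park_seat [(0.98, [41.4, 605.6], array([0.6011, 0.3066, 0.085 ]))]
well_floor [(0.81, [219.6, 424.1], array([0.543 , 0.1329, 0.024 ]))]
clv pix [0.64545803 0.15233419 0.157     ]
```

View pics/w4o.png

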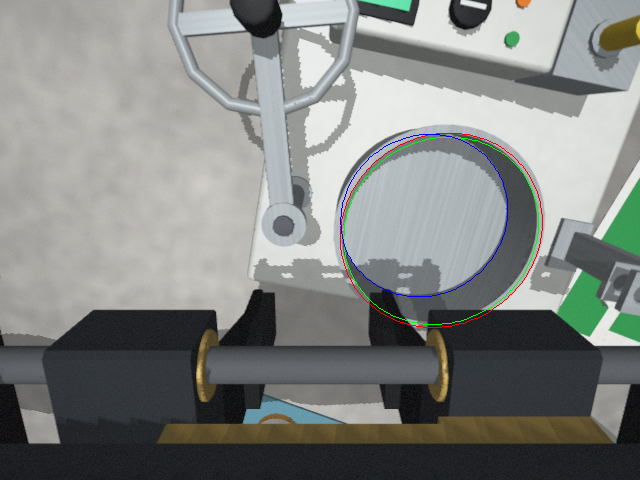

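```bash
python3 -m pendant '[{"translation":[4,-2,0.7],"angular":[0,0,0],"hand":0.15},{"translation":[4,-2,0.7],"angular":[0,0,0],"hand":0.15},{"translation":[4,-2,0.6],"angular":[0,0,0],"hand":0.15},{"translation":[0,0,0],"angular":[0,0,0],"hand":0.15},{"translation":[0,0,0],"angular":[0,0,0],"hand":0.15}]'
python3 - <<'E'
from h import *
where();c,im=snap('wrist','w5.png')
for n,z in(('clevis_seat',.157),('pivot',.14),('park_seat',.085),('well_floor',.024),('pin_mid',.0815)):print(n,[ (round(d['confidence'],2),d['point'],np.round(onplane(c,d['point'][::-1],z),4)) for d in r.mark_of('wrist',n)[:2]])
E
```

```text
time: 8.45
ee_pos: [0.5655, 0.0557, 0.3008]
eef_rot: [0.419, 0.571, -0.418, 0.569]
ft_force: [-1.2, 0.3, 0.5]
width: 0.0501
t 8.45 tcp [0.5655 0.0557 0.3008] down [-0.002  0.002 -1.   ] jaw deg 17.4 F [-1.2  0.3  0.5] w 0.0501 j7 -0.07
clevis_seat [(0.78, [157.7, 510.3], array([0.667 , 0.1457, 0.157 ]))]
pivot [(0.67, [78.8, 139.8], array([0.4164, 0.1199, 0.14  ]))]
park_seat []
well_floor [(0.66, [117.6, 326.3], array([0.5438, 0.1343, 0.024 ])), (0.5, [154.5, 508.4], array([0.7237, 0.1546, 0.024 ]))]
pin_mid [(0.3, [158.7, 514.1], array([0.7043, 0.1496, 0.0815]))]
```

View pics/w5.png

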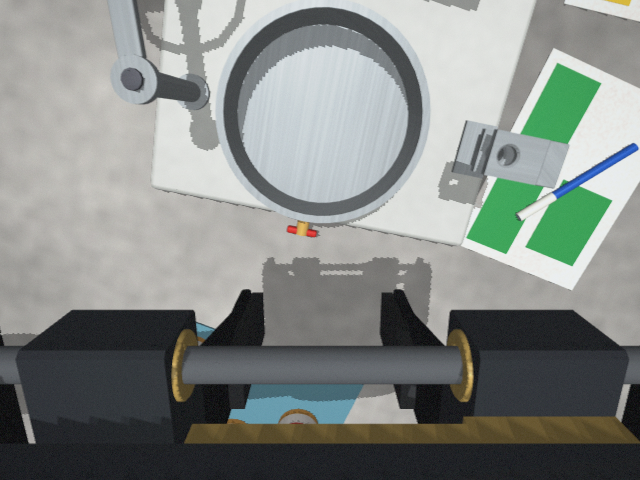

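Run:
```python
from h import *
c=cam('wrist')
im=cv2.imread('pics/w5.png');g=cv2.cvtColor(im,cv2.COLOR_BGR2GRAY).astype(np.float32)
def pr(cx,cy,rad,z,t):return np.array([proj(c,(cx+rad*np.cos(a),cy+rad*np.sin(a),z)) for a in t],np.float32)
t=np.linspace(0,2*np.pi,180,endpoint=False)
g=cv2.GaussianBlur(g,(0,0),1)
def prof(cx,cy,rad,z):
    a=pr(cx,cy,rad-.0012,z,t);b=pr(cx,cy,rad+.0012,z,t);ok=(a[:,1]>2)&(b[:,1]>2)
    va=cv2.remap(g,a[:,0],a[:,1],1)[:,0];vb=cv2.remap(g,b[:,0],b[:,1],1)[:,0];return (vb-va)[ok]
best=[]
for cx in np.arange(.532,.552,.0005):
    for cy in np.arange(.122,.145,.0005):
        # rim (bright) vs inside (dark): + at .081 ; floor edge dark outside: - at floor
        best.append((np.clip(prof(cx,cy,.081,.084),-30,30).mean(),cx,cy))
best.sort(reverse=True);print(np.round(best[:4],4))
best2=[]
for cx in np.arange(.532,.552,.0005):
    for cy in np.arange(.122,.145,.0005):
        best2.append((-np.clip(prof(cx,cy,.081,.024),-30,30).mean(),cx,cy))
best2.sort(reverse=True);print(np.round(best2[:4],4))
for (v,cx,cy),z,col in((best[0],.084,(0,0,255)),(best2[0],.024,(255,0,0))):
    cv2.polylines(im,[pr(cx,cy,.081,z,t).round().astype(np.int32)],True,col,1)
cv2.imwrite('pics/w5o.png',cv2.resize(im[0:260,80:600],None,fx=1.5,fy=1.5))
print('pivot',onplane(c,(131,79),.15),'clev',onplane(c,(508,154),.157))
```

```text
[[30.      0.5415  0.1325]
 [30.      0.5415  0.132 ]
 [30.      0.5415  0.1315]
 [30.      0.541   0.133 ]]
[[30.      0.5405  0.1325]
 [30.      0.5405  0.132 ]
 [30.      0.5405  0.1315]
 [30.      0.54    0.1325]]
pivot [0.41427675 0.11810147 0.15      ] clev [0.66449367 0.14741309 0.157     ]
```

View pics/w5o.png

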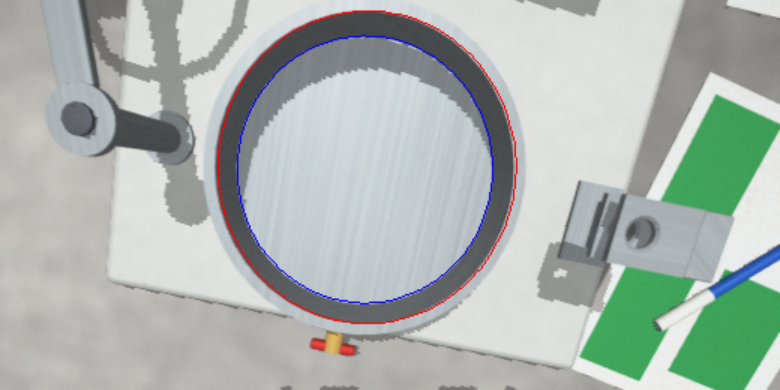

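```bash
python3 -m pendant '[{"translation":[-0.2,-4.5,0],"angular":[0,0,0],"hand":0.15},{"translation":[-0.2,-4.5,0],"angular":[0,0,0],"hand":0.15},{"translation":[-0.2,-4.5,0],"angular":[0,0,0],"hand":0.15},{"translation":[-0.2,-4.5,0],"angular":[0,0,0],"hand":0.15},{"translation":[-0.2,-4.5,0],"angular":[0,0,0],"hand":0.15},{"translation":[-0.2,-4.5,0],"angular":[0,0,0],"hand":0.15},{"translation":[-0.2,-4.5,0],"angular":[0,0,0],"hand":0.15},{"translation":[-0.2,-4.5,0],"angular":[0,0,0],"hand":0.15},{"translation":[-0.2,-4.5,0],"angular":[0,0,0],"hand":0.15},{"translation":[-0.2,-4.5,0],"angular":[0,0,0],"hand":0.15},{"translation":[0,0,0],"angular":[0,0,0],"hand":0.15},{"translation":[0,0,0],"angular":[0,0,0],"hand":0.15}]'
cat >> h.py <<'E'
def caps(c,im,ztop=.113):
    # im RGB; find cap blobs; cap top disc centre estimated from fit: blob of cap = hull of two projected circles (top, bottom)
    hsv=cv2.cvtColor(im,cv2.COLOR_RGB2HSV);out=[]
    for nm,m in (('red',((hsv[...,0]<6)|(hsv[...,0]>174))&(hsv[...,1]>190)&(hsv[...,2]>60)),('blue',(hsv[...,0]>108)&(hsv[...,0]<125)&(hsv[...,1]>150)&(hsv[...,2]>60))):
        k,l,s,cen=cv2.connectedComponentsWithStats(m.astype(np.uint8))
        for i in range(1,k):
            if s[i,4]<60: continue
            X=onplane(c,cen[i],ztop-.02)[:2];best=None
            mask=(l==i)
            from scipy.optimize import minimize
            def cost(p):
                pts=np.array([proj(c,(p[0]+.012*np.cos(a),p[1]+.012*np.sin(a),z)) for z in(ztop,ztop-.046) for a in np.linspace(0,6.283,24)])
                h=cv2.convexHull((pts*16).round().astype(np.int32));q=np.zeros(mask.shape,np.uint8);cv2.fillConvexPoly(q,h,1,shift=4)
                return (q.astype(bool)^mask).sum()/mask.sum()
            R_=minimize(cost,X,method='Nelder-Mead',options=dict(initial_simplex=[X,X+[.006,0],X+[0,.006]],xatol=2e-4,fatol=1e-3))
            out.append((nm,int(s[i,4]),np.round(cen[i],0),np.round(R_.x,4),round(R_.fun,2)))
    return out
E
python3 - <<'E'
from h import *
where();c,im=snap('wrist','w6.png')
for o in caps(c,im):print(*o)
C=cam('side');c2,im2=snap('side','s6.png')
for o in caps(c2,im2):
    if o[1]<400:print('side',*o)
E
```

```text
time: 9.95
ee_pos: [0.5447, -0.3953, 0.3014]
eef_rot: [0.419, 0.57, -0.419, 0.569]
ft_force: [-0.0, 0.6, 0.1]
width: 0.0501
t 9.95 tcp [ 0.5447 -0.3953  0.3014] down [ 0.  0. -1.] jaw deg 17.3 F [-0.   0.6  0.1] w 0.0501 j7 0.64
red 759 [493.  34.] [ 0.6202 -0.2266] 1.31
red 69 [367.  66.] [ 0.5358 -0.2806] 14.84
red 76 [257. 121.] [ 0.4801 -0.3365] 12.34
red 104 [ 29. 434.] [ 0.2577 -0.7173] 1.0
blue 790 [343. 149.] [ 0.5426 -0.3357] 0.11
side red 85 [377. 180.] [ 0.4613 -0.3285] 0.85
side red 82 [344. 192.] [ 0.5496 -0.2567] 0.94
side red 82 [316. 198.] [ 0.6177 -0.2193] 0.98
side red 85 [365. 216.] [ 0.4742 -0.1587] 1.07
side blue 190 [598.  55.] [-0.283  -1.2496] 0.65
side blue 95 [535. 108.] [-0.0168 -0.8165] 0.75
side blue 90 [350. 176.] [ 0.5453 -0.3344] 0.71
```

View pics/w6.png

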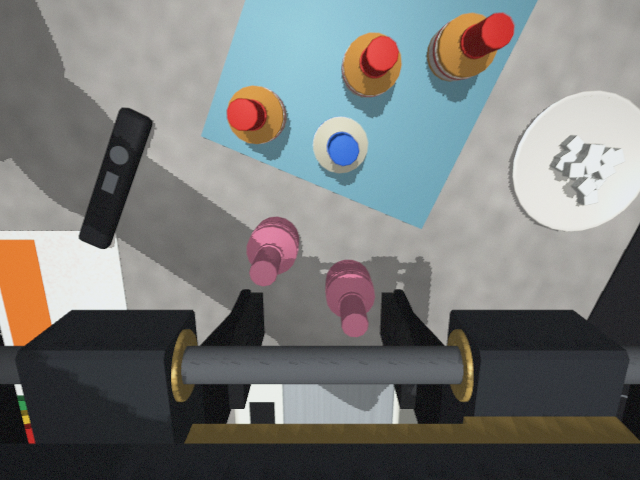

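```bash
sed -i 's/(hsv\[...,0\]<6)|(hsv\[...,0\]>174))&(hsv\[...,1\]>190)&(hsv\[...,2\]>60)/(hsv[...,0]<9)|(hsv[...,0]>170))\&(hsv[...,1]>175)\&(hsv[...,2]>60)/' h.py
python3 - <<'E'
from h import *
c=cam('wrist');im=cv2.imread('pics/w6.png')[:,:,::-1].copy()
hsv=cv2.cvtColor(im,cv2.COLOR_RGB2HSV);print(hsv[115,242],hsv[55,382],hsv[120,258],hsv[30,500],hsv[40,480])
for o in caps(c,im):print(*o)
E
```

```text
[  1 177 225] [  1 178 224] [178 189  81] [  1 193 206] [  3 192  81]
red 1538 [487.  35.] [ 0.6204 -0.2235] 0.15
red 756 [380.  59.] [ 0.548  -0.2622] 0.64
red 806 [246. 116.] [ 0.463  -0.3323] 0.37
red 129 [ 29. 434.] [ 0.3306 -0.6957] 10.53
blue 790 [343. 149.] [ 0.5427 -0.3339] 0.12
```

```bash
sed -i 's/>175)/>150)/' h.py; python3 -m pendant '[{"translation":[-0.1,3,-4],"angular":[0,0,0],"hand":0.15},{"translation":[-0.1,3,-4],"angular":[0,0,0],"hand":0.15},{"translation":[0,0,-4.5],"angular":[0,0,0],"hand":0.15},{"translation":[0,0,-4.4],"angular":[0,0,0],"hand":0.15},{"translation":[0,0,-3.0],"angular":[0,0,0],"hand":0.15},{"translation":[0,0,0],"angular":[0,0,0],"hand":0.15},{"translation":[0,0,0],"angular":[0,0,0],"hand":0.15}]' 20
python3 - <<'E'
from h import *
where();c,im=snap('wrist','w7.png')
for o in caps(c,im):print(*o)
E
```

```text
time: 10.75
ee_pos: [0.5438, -0.3336, 0.104]
eef_rot: [0.418, 0.57, -0.418, 0.571]
ft_force: [0.2, -0.2, -0.1]
width: 0.0499
t 10.75 tcp [ 0.5438 -0.3336  0.104 ] down [ 0.001 -0.    -1.   ] jaw deg 17.5 F [ 0.2 -0.2 -0.1] w 0.0499 j7 0.49
red 230 [500. 122.] [ 0.5232 -0.2716] 22.83
red 5012 [602. 120.] [ 0.6206 -0.2256] 0.04
red 5527 [399. 164.] [ 0.5466 -0.2638] 0.05
red 167 [203. 205.] [ 0.5237 -0.2711] 31.07
red 6656 [116. 271.] [ 0.4621 -0.334 ] 0.16
blue 85 [325. 238.] [ 0.5197 -0.2723] 60.27
blue 3092 [319. 317.] [ 0.5379 -0.3232] 0.92
blue 214 [318. 387.] [ 0.5415 -0.337 ] 27.38
```

View pics/w7.png

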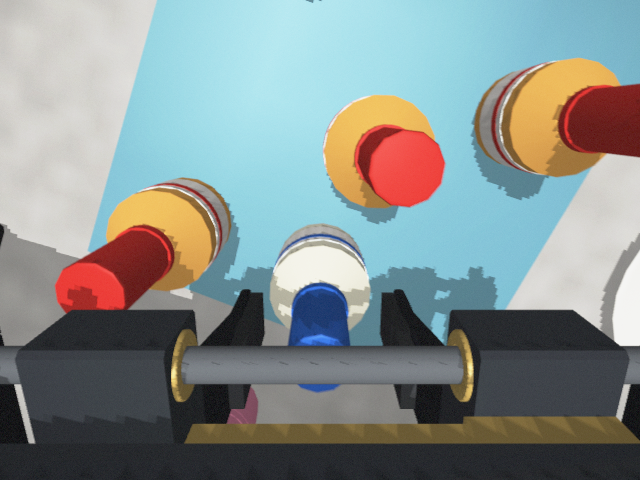

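```bash
python3 -m pendant '[{"translation":[0,0,0],"angular":[0,0,0],"hand":-1},{"translation":[0,0,0],"angular":[0,0,0],"hand":-1},{"translation":[0,0,0],"angular":[0,0,0],"hand":-1},{"translation":[0,0,0],"angular":[0,0,0],"hand":-1},{"translation":[0,0,2],"angular":[0,0,0],"hand":-1},{"translation":[0,0,4],"angular":[0,0,0],"hand":-1},{"translation":[0,0,4],"angular":[0,0,0],"hand":-1},{"translation":[0,0,3.5],"angular":[0,0,0],"hand":-1},{"translation":[0,0,0],"angular":[0,0,0],"hand":-1}]' 20
python3 - <<'E'
from h import *
where();c,im=snap('wrist','w8.png')
E
```

```text
time: 11.7
ee_pos: [0.5451, -0.3349, 0.2429]
eef_rot: [0.419, 0.567, -0.418, 0.573]
ft_force: [0.2, -0.1, -2.2]
width: 0.0235
t 11.7 tcp [ 0.5451 -0.3349  0.2429] down [ 0.006 -0.004 -1.   ] jaw deg 17.4 F [ 0.2 -0.1 -2.2] w 0.0235 j7 0.55
```

View pics/w8.png

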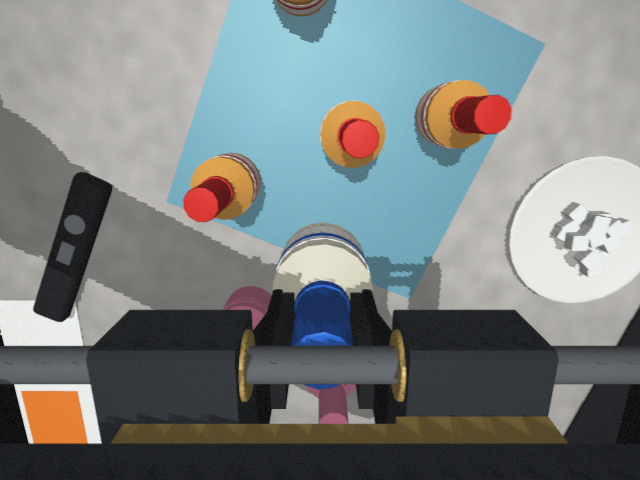

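Run:
```python
from h import *
s=where();c=cam('wrist');M=R.from_quat(s['eef_rot']).as_matrix()
for h0 in(.101,.099):
  for d in(-.004,-.002,0,.002,.004):
    o=[]
    for (hh,rad) in((.005,.025),(.04,.025),(.110,.012),(.062,.012)):
        base=s['ee_pos']+M[:,2]*d+M[:,0]*h0
        q=np.array([proj(c,base-M[:,0]*hh+rad*(np.cos(a)*M[:,1]+np.sin(a)*M[:,2])) for a in np.linspace(0,6.28,60)])
        o+= [round(q[:,1].min(),1),round(q[:,1].max(),1),round(q[:,0].min()),round(q[:,0].max())]
    print(h0,d,o)
a=cv2.imread('pics/w8.png')[210:400,230:420];cv2.imwrite('pics/w8c.png',cv2.resize(a,None,fx=3,fy=3))
```

```text
t 11.75 tcp [ 0.5441 -0.3347  0.2399] down [ 0.003 -0.002 -1.   ] jaw deg 17.4 F [ 1.1  0.8 -2.8] w 0.0234 j7 0.55
0.101 -0.004 [np.float64(211.9), np.float64(292.5), 282, 366, np.float64(227.2), np.float64(319.1), 275, 374, np.float64(315.8), np.float64(376.8), 291, 360, np.float64(267.4), np.float64(315.7), 299, 351]
0.101 -0.002 [np.float64(215.3), np.float64(295.6), 282, 366, np.float64(231.1), np.float64(322.6), 275, 373, np.float64(321.1), np.float64(381.6), 291, 360, np.float64(271.5), np.float64(319.6), 299, 351]
0.101 0 [np.float64(218.7), np.float64(298.6), 282, 366, np.float64(235.0), np.float64(326.0), 276, 373, np.float64(326.4), np.float64(386.4), 291, 360, np.float64(275.7), np.float64(323.4), 299, 351]
0.101 0.002 [np.float64(222.1), np.float64(301.6), 282, 366, np.float64(238.9), np.float64(329.4), 276, 373, np.float64(331.6), np.float64(391.2), 292, 360, np.float64(279.8), np.float64(327.3), 299, 351]
0.101 0.004 [np.float64(225.4), np.float64(304.6), 282, 366, np.float64(242.8), np.float64(332.8), 276, 373, np.float64(336.8), np.float64(395.9), 292, 360, np.float64
[... 360 characters left out ...]
at64(323.8), np.float64(385.0), 291, 360, np.float64(273.1), np.float64(321.6), 298, 351]
0.099 0 [np.float64(219.5), np.float64(300.0), 282, 367, np.float64(236.1), np.float64(327.8), 275, 374, np.float64(329.2), np.float64(389.9), 291, 360, np.float64(277.3), np.float64(325.5), 298, 351]
0.099 0.002 [np.float64(222.9), np.float64(303.0), 282, 366, np.float64(240.0), np.float64(331.2), 275, 374, np.float64(334.5), np.float64(394.7), 291, 360, np.float64(281.4), np.float64(329.3), 299, 351]
0.099 0.004 [np.float64(226.3), np.float64(306.0), 282, 366, np.float64(243.9), np.float64(334.6), 275, 373, np.float64(339.7), np.float64(399.5), 291, 360, np.float64(285.6), np.float64(333.2), 299, 351]
```

View pics/w8c.png

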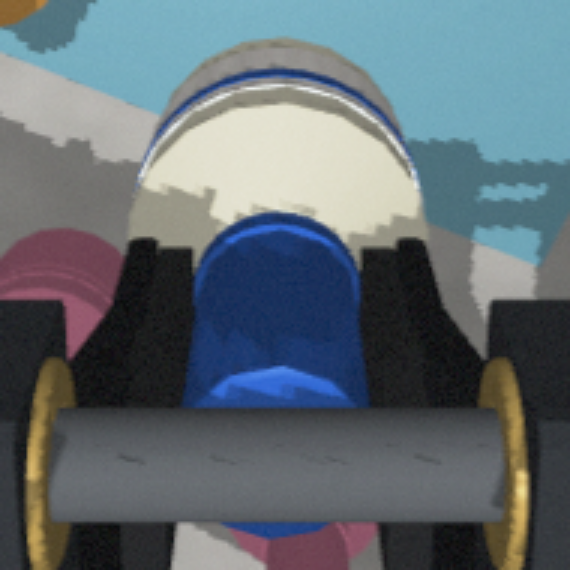

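```bash
python3 -m pendant '[{"translation":[0,3.0,0],"angular":[0,0,0],"hand":-1},{"translation":[0,4.5,0],"angular":[0,0,0],"hand":-1},{"translation":[0,4.5,0],"angular":[0,0,0],"hand":-1},{"translation":[0,4.5,0],"angular":[0,0,0],"hand":-1},{"translation":[0,4.5,0],"angular":[0,0,0],"hand":-1},{"translation":[-0.1,4.5,0],"angular":[0,0,0],"hand":-1},{"translation":[-0.1,4.5,0],"angular":[0,0,0],"hand":-1},{"translation":[-0.1,4.5,0],"angular":[0,0,0],"hand":-1},{"translation":[-0.1,4.5,0],"angular":[0,0,0],"hand":-1},{"translation":[0,4.5,0],"angular":[0,0,0],"hand":-1},{"translation":[0,3.0,0],"angular":[0,0,0],"hand":-1},{"translation":[0,0.4,0],"angular":[0,0,0],"hand":-1},{"translation":[0,0,0],"angular":[0,0,0],"hand":-1},{"translation":[0,0,0],"angular":[0,0,0],"hand":-1},{"translation":[0,0,0],"angular":[0,0,0],"hand":-1}]'
python3 - <<'E'
from h import *
where()
E
```

```text
time: 13.25
ee_pos: [0.5394, 0.1327, 0.2371]
eef_rot: [0.419, 0.569, -0.42, 0.569]
ft_force: [0.5, -0.1, -2.6]
width: 0.0233
t 13.25 tcp [0.5394 0.1327 0.2371] down [-0.001 -0.001 -1.   ] jaw deg 17.3 F [ 0.5 -0.1 -2.6] w 0.0233 j7 -0.25
```

```bash
python3 -m pendant '[{"translation":[0.05,0.1,-3.5],"angular":[0,0,0],"hand":-1},{"translation":[0,0,-4],"angular":[0,0,0],"hand":-1},{"translation":[0,0,-2.5],"angular":[0,0,0],"hand":-1},{"translation":[0,0,-0.5],"angular":[0,0,0],"hand":-1},{"translation":[0,0,0],"angular":[0,0,0],"hand":-1},{"translation":[0,0,0],"angular":[0,0,0],"hand":-1}]'
python3 - <<'E'
from h import *
where()
E
```

```text
time: 13.85
ee_pos: [0.5406, 0.1354, 0.1341]
eef_rot: [0.419, 0.569, -0.418, 0.57]
ft_force: [-0.3, -0.4, -1.7]
width: 0.0233
t 13.85 tcp [0.5406 0.1354 0.1341] down [ 0.002  0.    -1.   ] jaw deg 17.4 F [-0.3 -0.4 -1.7] w 0.0233 j7 -0.32
```

```bash
python3 -m pendant '[{"translation":[0,-0.1,-0.4],"angular":[0,0,0],"hand":-1},{"translation":[0,0,-0.3],"angular":[0,0,0],"hand":-1},{"translation":[0,0,0],"angular":[0,0,0],"hand":-1}]'
python3 -m pendant '[{"translation":[0,0,-0.15],"angular":[0,0,0],"hand":-1},{"translation":[0,0,0],"angular":[0,0,0],"hand":-1}]';python3 -m pendant '[{"translation":[0,0,-0.1],"angular":[0,0,0],"hand":-1},{"translation":[0,0,0],"angular":[0,0,0],"hand":-1}]'
```

```text
time: 14.15
ee_pos: [0.54, 0.1344, 0.1258]
eef_rot: [0.419, 0.57, -0.418, 0.57]
ft_force: [-0.1, -0.5, -1.9]
width: 0.0232
time: 14.35
ee_pos: [0.5405, 0.1346, 0.1255]
eef_rot: [0.419, 0.569, -0.418, 0.571]
ft_force: [-1.7, -2.7, 10.3]
width: 0.0236
time: 14.55
ee_pos: [0.5408, 0.1348, 0.1254]
eef_rot: [0.419, 0.569, -0.418, 0.571]
ft_force: [-5.2, -3.5, 20.0]
width: 0.0234
```

```bash
python3 -m pendant '[{"translation":[0,0,0.2],"angular":[0,0,0],"hand":-1},{"translation":[0,0,0],"angular":[0,0,0],"hand":-0.1},{"translation":[0,0,0],"angular":[0,0,0],"hand":-0.1},{"translation":[0,0,0],"angular":[0,0,0],"hand":-0.1},{"translation":[0,0,2],"angular":[0,0,0],"hand":-0.1},{"translation":[0,0,4],"angular":[0,0,0],"hand":-0.1},{"translation":[0,0,4],"angular":[0,0,0],"hand":-0.1},{"translation":[0.6,-2,4],"angular":[0,0,0],"hand":0.15},{"translation":[1,-3.0,3],"angular":[0,0,0],"hand":0.15},{"translation":[1,-3.0,0],"angular":[0,0,0],"hand":0.15},{"translation":[0,0,0],"angular":[0,0,0],"hand":0.15},{"translation":[0,0,0],"angular":[0,0,0],"hand":0.15}]'
python3 - <<'E'
from h import *
where();c,im=snap('wrist','w9.png')
for o in caps(c,im,.134):print(*o)
c,im=snap('scene','c9.png')
for o in caps(c,im,.113):
    if o[1]<500:print(*o)
E
```

```text
time: 15.75
ee_pos: [0.5656, 0.054, 0.2946]
eef_rot: [0.419, 0.57, -0.419, 0.569]
ft_force: [-0.4, 1.2, -0.5]
width: 0.0498
t 15.75 tcp [0.5656 0.054  0.2946] down [-0.001  0.    -1.   ] jaw deg 17.3 F [-0.4  1.2 -0.5] w 0.0498 j7 -0.08
red 62 [292. 228.] [0.5439 0.0559] 17.82
red 60 [311. 232.] [0.5545 0.0592] 18.28
blue 878 [321. 115.] [0.5391 0.1326] 0.19
blue 714 [599. 168.] [0.7472 0.1561] 2.88
red 118 [297. 157.] [ 0.4651 -0.3388] 0.45
red 135 [283. 182.] [ 0.5528 -0.2635] 0.41
red 143 [265. 200.] [ 0.6224 -0.2242] 0.38
blue 184 [373. 271.] [0.5284 0.1164] 0.28
blue 89 [270. 368.] [0.8451 0.2164] 2.99
```

View pics/w9.png

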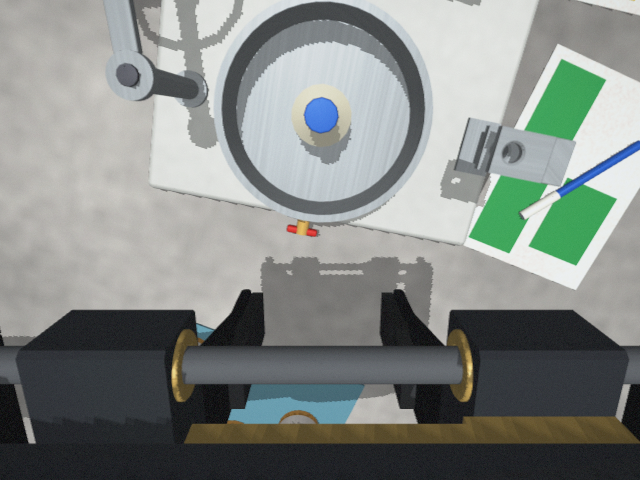

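```bash
python3 -m pendant '[{"translation":[-0.8,-4,-0.3],"angular":[0,0,0],"hand":0.15},{"translation":[-0.8,-4.1,-0.3],"angular":[0,0,0],"hand":0.15},{"translation":[-0.8,-4.1,-0.3],"angular":[0,0,0],"hand":0.15},{"translation":[-0.8,-4.1,-0.3],"angular":[0,0,0],"hand":0.15},{"translation":[-0.8,-4.1,-0.3],"angular":[0,0,0],"hand":0.15},{"translation":[-0.8,-4.1,-0.3],"angular":[0,0,0],"hand":0.15},{"translation":[-0.8,-4.1,-0.3],"angular":[0,0,0],"hand":0.15},{"translation":[-0.8,-3.8,-0.3],"angular":[0,0,0],"hand":0.15},{"translation":[0,0,0],"angular":[0,0,0],"hand":0.15},{"translation":[0,0,0],"angular":[0,0,0],"hand":0.15}]'
python3 - <<'E'
from h import *
where();c,im=snap('wrist','w10.png')
for o in caps(c,im):print(*o)
E
```

```text
time: 16.85
ee_pos: [0.5017, -0.2689, 0.2706]
eef_rot: [0.419, 0.57, -0.418, 0.57]
ft_force: [0.6, 0.8, 0.1]
width: 0.05
t 16.85 tcp [ 0.5017 -0.2689  0.2706] down [-0.     0.001 -1.   ] jaw deg 17.4 F [0.6 0.8 0.1] w 0.05 j7 0.54
red 1179 [331.  79.] [ 0.4749 -0.1662] 0.05
red 1477 [486. 218.] [ 0.6197 -0.2251] 0.09
red 1194 [381. 236.] [ 0.5472 -0.2628] 0.08
red 869 [254. 279.] [ 0.4616 -0.3317] 0.57
```

View pics/w10.png

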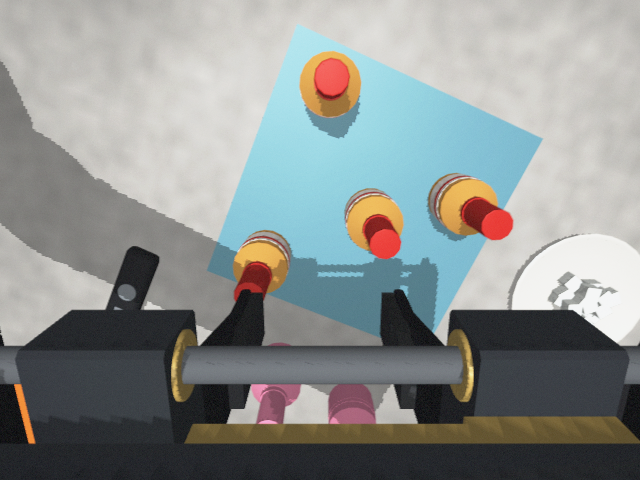

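```bash
python3 -m pendant '[{"translation":[-0.9,3.5,-2],"angular":[0,0,0],"hand":0.15},{"translation":[-0.9,3.5,-2],"angular":[0,0,0],"hand":0.15},{"translation":[-0.8,3.3,-2],"angular":[0,0,0],"hand":0.15},{"translation":[0,0,-4],"angular":[0,0,0],"hand":0.15},{"translation":[0,0,-4],"angular":[0,0,0],"hand":0.15},{"translation":[0,0,-2.8],"angular":[0,0,0],"hand":0.15},{"translation":[0,0,0],"angular":[0,0,0],"hand":0.15},{"translation":[0,0,0],"angular":[0,0,0],"hand":0.15},{"translation":[0,0,0],"angular":[0,0,0],"hand":-1},{"translation":[0,0,0],"angular":[0,0,0],"hand":-1},{"translation":[0,0,0],"angular":[0,0,0],"hand":-1},{"translation":[0,0,0],"angular":[0,0,0],"hand":-1}]'
cat >> h.py <<'E'
def held(c,s,im,h0,name='red'):
    # offset d along tool z of held cap: fit top edge of cap-bottom at neck & body far edge
    M=R.from_quat(s['eef_rot']).as_matrix();hsv=cv2.cvtColor(im,cv2.COLOR_RGB2HSV)
    for d in(-.004,-.002,0,.002,.004):
        base=s['ee_pos']+M[:,2]*d+M[:,0]*h0;o=[]
        for hh,rad in((.005,.025),(.110,.012),(.062,.012)):
            q=np.array([proj(c,base-M[:,0]*hh+rad*(np.cos(a)*M[:,1]+np.sin(a)*M[:,2])) for a in np.linspace(0,6.28,60)])
            o+=[round(float(q[:,1].min()),1),round(float(q[:,1].max()),1)]
        print(d,'foot',o[0],'captop',o[2:4],'neck',o[4])
    cv2.imwrite('pics/held.png',cv2.resize(im[200:400,220:430,::-1],None,fx=3,fy=3))
E
python3 - <<'E'
from h import *
s=where()
E
```

```text
time: 18.1
ee_pos: [0.4759, -0.1667, 0.1037]
eef_rot: [0.419, 0.57, -0.419, 0.57]
ft_force: [0.1, -0.5, 0.2]
width: 0.0262
t 18.1 tcp [ 0.4759 -0.1667  0.1037] down [ 0.001 -0.001 -1.   ] jaw deg 17.4 F [ 0.1 -0.5  0.2] w 0.0262 j7 0.32
```

```bash
python3 -m pendant '[{"translation":[0,0,0],"angular":[0,0,0],"hand":-1},{"translation":[0,0,2],"angular":[0,0,0],"hand":-1},{"translation":[0,0,4],"angular":[0,0,0],"hand":-1},{"translation":[0,0,4.5],"angular":[0,0,0],"hand":-1},{"translation":[0,0,4],"angular":[0,0,0],"hand":-1},{"translation":[0,0,0],"angular":[0,0,0],"hand":-1},{"translation":[0,0,0],"angular":[0,0,0],"hand":-1}]'
python3 - <<'E'
from h import *
s=where();c,im=snap('wrist','w11.png');held(c,s,im,.1007)
E
```

```text
time: 18.8
ee_pos: [0.4757, -0.1667, 0.2482]
eef_rot: [0.419, 0.569, -0.419, 0.57]
ft_force: [-0.6, 0.7, -1.7]
width: 0.0234
t 18.8 tcp [ 0.4757 -0.1667  0.2482] down [ 0.001 -0.001 -1.   ] jaw deg 17.4 F [-0.6  0.7 -1.7] w 0.0234 j7 0.45
-0.004 foot 212.0 captop [316.2, 377.3] neck 267.6
-0.002 foot 215.4 captop [321.5, 382.1] neck 271.8
0 foot 218.8 captop [326.8, 386.9] neck 275.9
0.002 foot 222.2 captop [332.0, 391.7] neck 280.0
0.004 foot 225.6 captop [337.2, 396.4] neck 284.1
```

View pics/held.png

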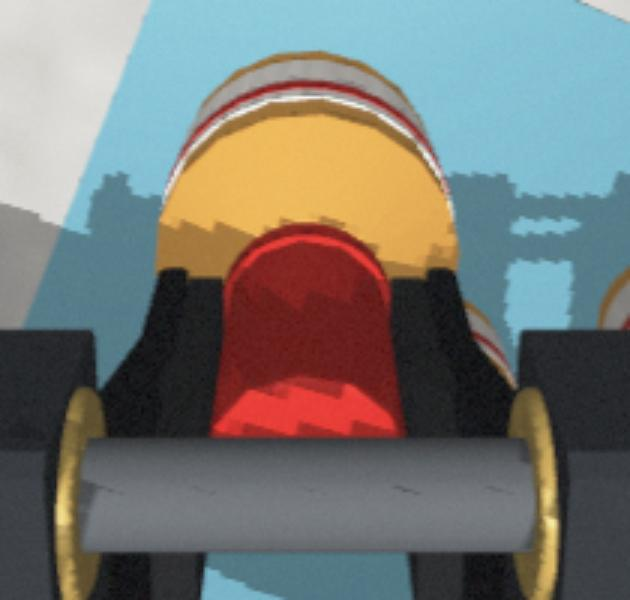

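```bash
python3 -m pendant '[{"translation":[0.8,3,0],"angular":[0,0,0],"hand":-1},{"translation":[1.1,4.2,0],"angular":[0,0,0],"hand":-1},{"translation":[1.1,4.2,0],"angular":[0,0,0],"hand":-1},{"translation":[1.1,4.2,0],"angular":[0,0,0],"hand":-1},{"translation":[1.1,4.2,0],"angular":[0,0,0],"hand":-1},{"translation":[1.1,4.2,0],"angular":[0,0,0],"hand":-1},{"translation":[1.1,4.2,0],"angular":[0,0,0],"hand":-1},{"translation":[1.1,4.2,0],"angular":[0,0,0],"hand":-1},{"translation":[0.5,2.1,0],"angular":[0,0,0],"hand":-1},{"translation":[0,0,0],"angular":[0,0,0],"hand":-1},{"translation":[0,0,0],"angular":[0,0,0],"hand":-1},{"translation":[0,0,0],"angular":[0,0,0],"hand":-1}]'
python3 - <<'E'
from h import *
P=[]
for i in range(6):
    s=r.read_state();P.append(s['ee_pos']);r.camera('wrist')
print(np.round(P,4),np.round(np.mean(P,0),4))
E
```

```text
time: 20.05
ee_pos: [0.5655, 0.1771, 0.247]
eef_rot: [0.418, 0.57, -0.419, 0.569]
ft_force: [0.3, 0.8, -1.4]
width: 0.0234
[[0.5655 0.1771 0.247 ]
 [0.5657 0.1769 0.2473]
 [0.5658 0.177  0.2476]
 [0.5658 0.1771 0.2478]
 [0.5658 0.1774 0.248 ]
 [0.5658 0.1776 0.2481]] [0.5657 0.1772 0.2476]
```

```bash
python3 -m pendant '[{"translation":[0,0.05,-3.5],"angular":[0,0,0],"hand":-1},{"translation":[0,0,-4],"angular":[0,0,0],"hand":-1},{"translation":[0,0,-3],"angular":[0,0,0],"hand":-1},{"translation":[0,0,-1],"angular":[0,0,0],"hand":-1},{"translation":[0,0,-0.3],"angular":[0,0,0],"hand":-1},{"translation":[0,0,-0.2],"angular":[0,0,0],"hand":-1},{"translation":[0,0,0],"angular":[0,0,0],"hand":-1}]'
python3 -m pendant '[{"translation":[0,0,-0.15],"angular":[0,0,0],"hand":-1},{"translation":[0,0,0],"angular":[0,0,0],"hand":-1}]'
```

```text
time: 21.05
ee_pos: [0.5664, 0.1793, 0.1295]
eef_rot: [0.419, 0.569, -0.418, 0.57]
ft_force: [-0.8, -0.0, -1.5]
width: 0.0234
time: 21.25
ee_pos: [0.566, 0.1791, 0.1272]
eef_rot: [0.419, 0.57, -0.418, 0.57]
ft_force: [-0.3, -0.6, -1.7]
width: 0.0234
```

```bash
python3 -m pendant '[{"translation":[0,-0.05,-0.15],"angular":[0,0,0],"hand":-1},{"translation":[0,0,0],"angular":[0,0,0],"hand":-1}]';python3 -m pendant '[{"translation":[0,0,-0.1],"angular":[0,0,0],"hand":-1},{"translation":[0,0,0],"angular":[0,0,0],"hand":-1}]'
```

```text
time: 21.45
ee_pos: [0.5657, 0.1784, 0.1251]
eef_rot: [0.419, 0.57, -0.419, 0.57]
ft_force: [-0.2, 0.0, -0.8]
width: 0.0232
time: 21.65
ee_pos: [0.5659, 0.1785, 0.1246]
eef_rot: [0.419, 0.57, -0.418, 0.57]
ft_force: [-0.6, -1.0, 3.0]
width: 0.0236
```

```bash
python3 -m pendant '[{"translation":[0,0,0],"angular":[0,0,0],"hand":-0.1},{"translation":[0,0,0],"angular":[0,0,0],"hand":-0.1},{"translation":[0,0,0],"angular":[0,0,0],"hand":-0.1},{"translation":[0,0,2],"angular":[0,0,0],"hand":-0.1},{"translation":[0,0,4],"angular":[0,0,0],"hand":-0.1},{"translation":[0,0,4],"angular":[0,0,0],"hand":-0.1},{"translation":[0,-2,4],"angular":[0,0,0],"hand":0.15},{"translation":[0,-3.5,3.5],"angular":[0,0,0],"hand":0.15},{"translation":[0,-4.5,0],"angular":[0,0,0],"hand":0.15},{"translation":[0,-2,0],"angular":[0,0,0],"hand":0.15},{"translation":[0,0,0],"angular":[0,0,0],"hand":0.15},{"translation":[0,0,0],"angular":[0,0,0],"hand":0.15}]'
python3 - <<'E'
from h import *
where();c,im=snap('wrist','w12.png')
for o in caps(c,im,.134):print(*o)
E
```

```text
time: 22.85
ee_pos: [0.5656, 0.0586, 0.299]
eef_rot: [0.419, 0.57, -0.419, 0.57]
ft_force: [0.3, 0.9, 0.1]
width: 0.0501
t 22.85 tcp [0.5656 0.0586 0.299 ] down [ 0.  0. -1.] jaw deg 17.4 F [0.3 0.9 0.1] w 0.0501 j7 -0.1
red 1302 [372.  66.] [0.5637 0.1787] 0.05
red 60 [310. 235.] [0.5557 0.0598] 17.97
blue 850 [319. 122.] [0.5385 0.1319] 0.18
blue 715 [595. 172.] [0.7374 0.1468] 2.73
```

View pics/w12.png

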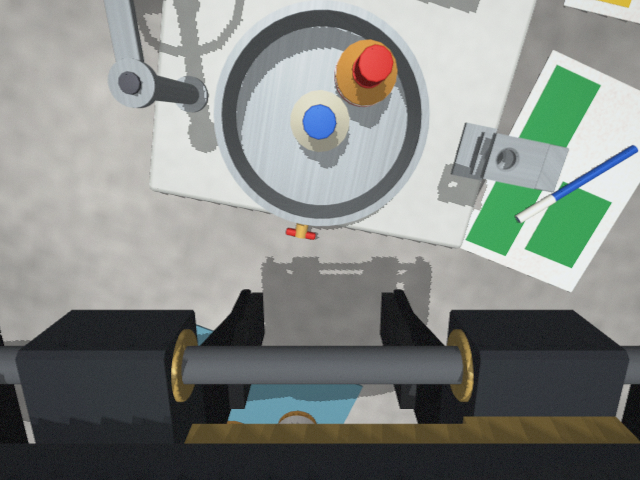

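```bash
python3 -m pendant '[{"translation":[-0.4,-4,-0.3],"angular":[0,0,0],"hand":0.15},{"translation":[-0.4,-4.2,-0.3],"angular":[0,0,0],"hand":0.15},{"translation":[-0.4,-4.2,-0.3],"angular":[0,0,0],"hand":0.15},{"translation":[-0.4,-4.2,-0.3],"angular":[0,0,0],"hand":0.15},{"translation":[-0.4,-4.2,-0.3],"angular":[0,0,0],"hand":0.15},{"translation":[-0.4,-4.2,-0.3],"angular":[0,0,0],"hand":0.15},{"translation":[-0.4,-4.2,-0.3],"angular":[0,0,0],"hand":0.15},{"translation":[-0.4,-4.2,-0.3],"angular":[0,0,0],"hand":0.15},{"translation":[0,0,0],"angular":[0,0,0],"hand":0.15},{"translation":[0,0,0],"angular":[0,0,0],"hand":0.15}]'
python3 - <<'E'
from h import *
where();c,im=snap('wrist','w13.png')
for o in caps(c,im):print(*o)
E
```

```text
time: 23.9
ee_pos: [0.5341, -0.2746, 0.2746]
eef_rot: [0.419, 0.57, -0.418, 0.57]
ft_force: [0.4, 1.9, -0.2]
width: 0.0503
t 23.9 tcp [ 0.5341 -0.2746  0.2746] down [-0.     0.002 -1.   ] jaw deg 17.4 F [ 0.4  1.9 -0.2] w 0.0503 j7 0.48
red 1329 [449. 198.] [ 0.6196 -0.225 ] 0.08
red 1094 [344. 216.] [ 0.5472 -0.2627] 0.06
red 1285 [217. 266.] [ 0.4615 -0.3332] 0.08
```

```bash
python3 -m pendant '[{"translation":[0.7,0.6,-4],"angular":[0,0,0],"hand":0.15},{"translation":[0.7,0.6,-3],"angular":[0,0,0],"hand":0.15},{"translation":[0,0,-4],"angular":[0,0,0],"hand":0.15},{"translation":[0,0,-4],"angular":[0,0,0],"hand":0.15},{"translation":[0,0,-2.1],"angular":[0,0,0],"hand":0.15},{"translation":[0,0,0],"angular":[0,0,0],"hand":0.15},{"translation":[0,0,0],"angular":[0,0,0],"hand":0.15},{"translation":[0,0,0],"angular":[0,0,0],"hand":-1},{"translation":[0,0,0],"angular":[0,0,0],"hand":-1},{"translation":[0,0,0],"angular":[0,0,0],"hand":-1},{"translation":[0,0,0],"angular":[0,0,0],"hand":-1},{"translation":[0,0,0],"angular":[0,0,0],"hand":-1}]'
python3 -m pendant '[{"translation":[0,0,2],"angular":[0,0,0],"hand":-1},{"translation":[0,0,4],"angular":[0,0,0],"hand":-1},{"translation":[0,0,4.5],"angular":[0,0,0],"hand":-1},{"translation":[0,0,4],"angular":[0,0,0],"hand":-1},{"translation":[0,0,0],"angular":[0,0,0],"hand":-1},{"translation":[0,0,0],"angular":[0,0,0],"hand":-1}]'
python3 - <<'E'
from h import *
s=where();c,im=snap('wrist','w14.png');held(c,s,im,.1007)
E
```

```text
time: 25.15
ee_pos: [0.5479, -0.2636, 0.1045]
eef_rot: [0.419, 0.57, -0.418, 0.57]
ft_force: [0.2, -0.3, 1.2]
width: 0.0238
time: 25.75
ee_pos: [0.5478, -0.2636, 0.2495]
eef_rot: [0.419, 0.569, -0.419, 0.57]
ft_force: [-1.0, -0.0, -2.4]
width: 0.0234
t 25.75 tcp [ 0.5478 -0.2636  0.2495] down [ 0.001 -0.001 -1.   ] jaw deg 17.4 F [-1.  -0.  -2.4] w 0.0234 j7 0.44
-0.004 foot 212.0 captop [316.2, 377.3] neck 267.6
-0.002 foot 215.4 captop [321.5, 382.1] neck 271.8
0 foot 218.8 captop [326.8, 386.9] neck 275.9
0.002 foot 222.2 captop [332.0, 391.7] neck 280.0
0.004 foot 225.6 captop [337.2, 396.4] neck 284.1
```

View pics/held.png

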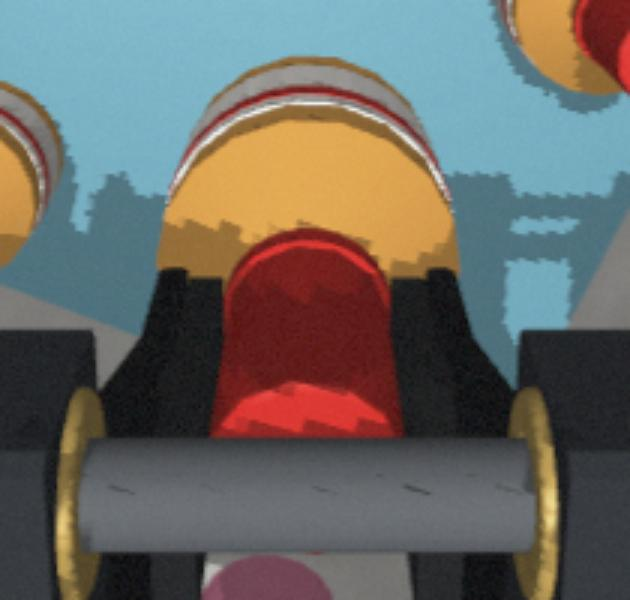

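```bash
python3 -m pendant '[{"translation":[-0.5,2.5,0],"angular":[0,0,0],"hand":-1},{"translation":[-0.5,4.4,0],"angular":[0,0,0],"hand":-1},{"translation":[-0.5,4.4,0],"angular":[0,0,0],"hand":-1},{"translation":[-0.5,4.4,0],"angular":[0,0,0],"hand":-1},{"translation":[-0.5,4.4,0],"angular":[0,0,0],"hand":-1},{"translation":[-0.5,4.4,0],"angular":[0,0,0],"hand":-1},{"translation":[-0.5,4.4,0],"angular":[0,0,0],"hand":-1},{"translation":[-0.5,4.4,0],"angular":[0,0,0],"hand":-1},{"translation":[-0.6,4.4,0],"angular":[0,0,0],"hand":-1},{"translation":[-0.6,2.9,0],"angular":[0,0,0],"hand":-1},{"translation":[0,1.5,0],"angular":[0,0,0],"hand":-1},{"translation":[0,0,0],"angular":[0,0,0],"hand":-1},{"translation":[0,0,0],"angular":[0,0,0],"hand":-1},{"translation":[0,0,0],"angular":[0,0,0],"hand":-1},{"translation":[0,0,0],"angular":[0,0,0],"hand":-1}]'
```

```text
time: 27.3
ee_pos: [0.4959, 0.1562, 0.2487]
eef_rot: [0.419, 0.57, -0.419, 0.569]
ft_force: [0.3, 0.8, -1.8]
width: 0.0236
```

```bash
python3 -m pendant '[{"translation":[-0.05,0.05,-3.5],"angular":[0,0,0],"hand":-1},{"translation":[0,0,-4],"angular":[0,0,0],"hand":-1},{"translation":[0,0,-3],"angular":[0,0,0],"hand":-1},{"translation":[0,0,-1],"angular":[0,0,0],"hand":-1},{"translation":[0,0,-0.4],"angular":[0,0,0],"hand":-1},{"translation":[0,0,-0.3],"angular":[0,0,0],"hand":-1},{"translation":[0,0,0],"angular":[0,0,0],"hand":-1},{"translation":[0,0,0],"angular":[0,0,0],"hand":-1}]'
python3 -m pendant '[{"translation":[0,0,-0.1],"angular":[0,0,0],"hand":-1},{"translation":[0,0,0],"angular":[0,0,0],"hand":-1}]';python3 -m pendant '[{"translation":[0,0,-0.1],"angular":[0,0,0],"hand":-1},{"translation":[0,0,0],"angular":[0,0,0],"hand":-1}]'
```

```text
time: 28.1
ee_pos: [0.4958, 0.1582, 0.1282]
eef_rot: [0.419, 0.569, -0.418, 0.57]
ft_force: [0.8, 0.4, -1.6]
width: 0.0231
time: 28.3
ee_pos: [0.4953, 0.158, 0.1264]
eef_rot: [0.419, 0.57, -0.418, 0.57]
ft_force: [0.5, 0.0, -1.3]
width: 0.0235
time: 28.5
ee_pos: [0.4955, 0.1581, 0.1254]
eef_rot: [0.419, 0.57, -0.418, 0.57]
ft_force: [0.6, 0.2, 1.6]
width: 0.0236
```

Contact is just starting, so I'll release, rise and look.

```bash
python3 -m pendant '[{"translation":[0,0,-0.05],"angular":[0,0,0],"hand":-1},{"translation":[0,0,0],"angular":[0,0,0],"hand":-0.1},{"translation":[0,0,0],"angular":[0,0,0],"hand":-0.1},{"translation":[0,0,0],"angular":[0,0,0],"hand":-0.1},{"translation":[0,0,2],"angular":[0,0,0],"hand":-0.1},{"translation":[0,0,4],"angular":[0,0,0],"hand":-0.1},{"translation":[0,0,4],"angular":[0,0,0],"hand":-0.1},{"translation":[1,-1,4],"angular":[0,0,0],"hand":0.15},{"translation":[2,-3,3.3],"angular":[0,0,0],"hand":0.15},{"translation":[2,-3,0],"angular":[0,0,0],"hand":0.15},{"translation":[2,-3,0],"angular":[0,0,0],"hand":0.15},{"translation":[0,0,0],"angular":[0,0,0],"hand":0.15},{"translation":[0,0,0],"angular":[0,0,0],"hand":0.15}]'
python3 - <<'E'
from h import *
where();c,im=snap('wrist','w15.png')
for o in caps(c,im,.134):print(*o)
E
```

```text
time: 29.8
ee_pos: [0.5652, 0.0575, 0.2971]
eef_rot: [0.419, 0.57, -0.419, 0.569]
ft_force: [-0.2, 0.9, 1.4]
width: 0.05
t 29.8 tcp [0.5652 0.0575 0.2971] down [-0.001  0.001 -1.   ] jaw deg 17.3 F [-0.2  0.9  1.4] w 0.05 j7 -0.11
red 1344 [271.  64.] [0.4952 0.1577] 0.05
red 1332 [374.  64.] [0.5638 0.1786] 0.05
red 62 [291. 231.] [0.5435 0.0591] 17.6
red 63 [310. 235.] [0.5553 0.0607] 17.21
blue 856 [320. 121.] [0.5389 0.1313] 0.19
blue 712 [598. 171.] [0.7376 0.1465] 2.79
```

View pics/w15.png

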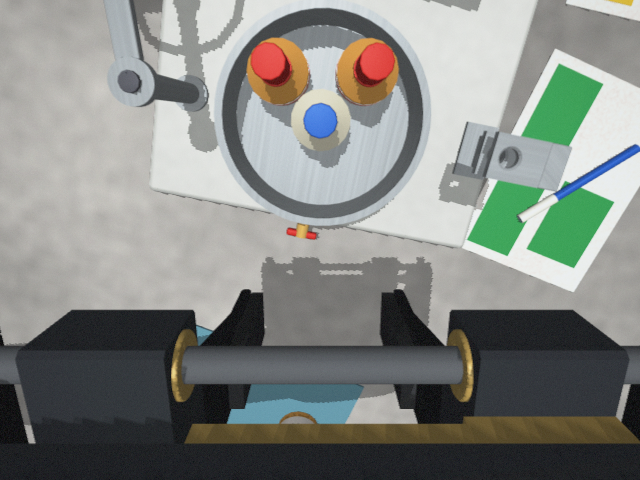

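```bash
python3 -m pendant '[{"translation":[0.4,-4,-0.3],"angular":[0,0,0],"hand":0.15},{"translation":[0.4,-4,-0.3],"angular":[0,0,0],"hand":0.15},{"translation":[0.4,-4,-0.3],"angular":[0,0,0],"hand":0.15},{"translation":[0.4,-4,-0.3],"angular":[0,0,0],"hand":0.15},{"translation":[0.4,-4,-0.3],"angular":[0,0,0],"hand":0.15},{"translation":[0.4,-4,-0.3],"angular":[0,0,0],"hand":0.15},{"translation":[0.4,-4,-0.3],"angular":[0,0,0],"hand":0.15},{"translation":[0.4,-4,-0.3],"angular":[0,0,0],"hand":0.15},{"translation":[0,0,0],"angular":[0,0,0],"hand":0.15},{"translation":[0,0,0],"angular":[0,0,0],"hand":0.15}]'
python3 - <<'E'
from h import *
where();c,im=snap('wrist','w16.png')
for o in caps(c,im):print(*o)
E
```

```text
time: 30.85
ee_pos: [0.5972, -0.2613, 0.2734]
eef_rot: [0.419, 0.57, -0.418, 0.57]
ft_force: [-0.2, 1.1, -0.8]
width: 0.0502
t 30.85 tcp [ 0.5972 -0.2613  0.2734] down [-0.     0.001 -1.   ] jaw deg 17.4 F [-0.2  1.1 -0.8] w 0.0502 j7 0.38
red 1113 [367. 190.] [ 0.6198 -0.2247] 0.06
red 1521 [136. 259.] [ 0.4621 -0.3338] 0.08
```

```bash
python3 -m pendant '[{"translation":[1.1,1.9,-3.5],"angular":[0,0,0],"hand":0.15},{"translation":[1.2,1.8,-3.5],"angular":[0,0,0],"hand":0.15},{"translation":[0,0,-4],"angular":[0,0,0],"hand":0.15},{"translation":[0,0,-4],"angular":[0,0,0],"hand":0.15},{"translation":[0,0,-2],"angular":[0,0,0],"hand":0.15},{"translation":[0,0,0],"angular":[0,0,0],"hand":0.15},{"translation":[0,0,0],"angular":[0,0,0],"hand":0.15},{"translation":[0,0,0],"angular":[0,0,0],"hand":-1},{"translation":[0,0,0],"angular":[0,0,0],"hand":-1},{"translation":[0,0,0],"angular":[0,0,0],"hand":-1},{"translation":[0,0,0],"angular":[0,0,0],"hand":-1},{"translation":[0,0,0],"angular":[0,0,0],"hand":-1}]'
python3 -m pendant '[{"translation":[0,0,2],"angular":[0,0,0],"hand":-1},{"translation":[0,0,4],"angular":[0,0,0],"hand":-1},{"translation":[0,0,4.5],"angular":[0,0,0],"hand":-1},{"translation":[0,0,4],"angular":[0,0,0],"hand":-1},{"translation":[0,0,0],"angular":[0,0,0],"hand":-1},{"translation":[0,0,0],"angular":[0,0,0],"hand":-1}]'
python3 - <<'E'
from h import *
s=where();c,im=snap('wrist','w17.png');held(c,s,im,.1007)
E
```

```text
time: 32.1
ee_pos: [0.6204, -0.2251, 0.104]
eef_rot: [0.419, 0.57, -0.418, 0.57]
ft_force: [0.7, 0.0, 1.6]
width: 0.0236
time: 32.7
ee_pos: [0.6203, -0.225, 0.249]
eef_rot: [0.419, 0.57, -0.419, 0.57]
ft_force: [0.0, -0.2, -2.2]
width: 0.0236
t 32.7 tcp [ 0.6203 -0.225   0.249 ] down [ 0.001 -0.001 -1.   ] jaw deg 17.4 F [ 0.  -0.2 -2.2] w 0.0236 j7 0.3
-0.004 foot 212.0 captop [316.2, 377.3] neck 267.6
-0.002 foot 215.4 captop [321.5, 382.1] neck 271.8
0 foot 218.8 captop [326.8, 386.9] neck 275.9
0.002 foot 222.2 captop [332.0, 391.7] neck 280.1
0.004 foot 225.6 captop [337.2, 396.4] neck 284.1
```

View pics/held.png

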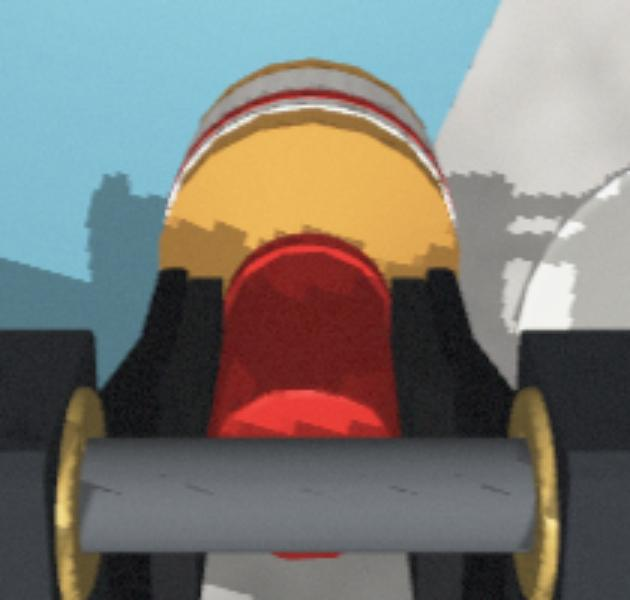

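```bash
python3 -m pendant '[{"translation":[-0.4,2.5,0],"angular":[0,0,0],"hand":-1},{"translation":[-0.4,4.4,0],"angular":[0,0,0],"hand":-1},{"translation":[-0.4,4.4,0],"angular":[0,0,0],"hand":-1},{"translation":[-0.4,4.4,0],"angular":[0,0,0],"hand":-1},{"translation":[-0.4,4.4,0],"angular":[0,0,0],"hand":-1},{"translation":[-0.4,4.4,0],"angular":[0,0,0],"hand":-1},{"translation":[-0.4,4.4,0],"angular":[0,0,0],"hand":-1},{"translation":[-0.4,2.9,0],"angular":[0,0,0],"hand":-1},{"translation":[0,1.6,0],"angular":[0,0,0],"hand":-1},{"translation":[0,0,0],"angular":[0,0,0],"hand":-1},{"translation":[0,0,0],"angular":[0,0,0],"hand":-1},{"translation":[0,0,0],"angular":[0,0,0],"hand":-1},{"translation":[0,0,0],"angular":[0,0,0],"hand":-1}]'
```

```text
time: 34.05
ee_pos: [0.5884, 0.1074, 0.2481]
eef_rot: [0.419, 0.57, -0.419, 0.569]
ft_force: [0.2, -0.9, -2.0]
width: 0.0237
```

```bash
python3 -m pendant '[{"translation":[0,0.05,-3.5],"angular":[0,0,0],"hand":-1},{"translation":[0,0,-4],"angular":[0,0,0],"hand":-1},{"translation":[0,0,-3],"angular":[0,0,0],"hand":-1},{"translation":[0,0,-1],"angular":[0,0,0],"hand":-1},{"translation":[0,0,-0.4],"angular":[0,0,0],"hand":-1},{"translation":[0,0,-0.3],"angular":[0,0,0],"hand":-1},{"translation":[0,0,0],"angular":[0,0,0],"hand":-1},{"translation":[0,0,0],"angular":[0,0,0],"hand":-1}]'
python3 -m pendant '[{"translation":[0,0,-0.1],"angular":[0,0,0],"hand":-1},{"translation":[0,0,0],"angular":[0,0,0],"hand":-1}]';python3 -m pendant '[{"translation":[0,0,-0.1],"angular":[0,0,0],"hand":-1},{"translation":[0,0,0],"angular":[0,0,0],"hand":-1}]'
```

```text
time: 34.85
ee_pos: [0.5888, 0.1097, 0.1278]
eef_rot: [0.419, 0.569, -0.418, 0.57]
ft_force: [0.1, 0.3, -1.8]
width: 0.0238
time: 35.05
ee_pos: [0.5883, 0.1095, 0.1259]
eef_rot: [0.419, 0.57, -0.418, 0.57]
ft_force: [0.3, -1.5, -1.2]
width: 0.0236
time: 35.25
ee_pos: [0.5884, 0.1096, 0.125]
eef_rot: [0.419, 0.57, -0.418, 0.57]
ft_force: [-0.4, -0.1, 1.8]
width: 0.0235
```

```bash
python3 -m pendant '[{"translation":[0,0,-0.05],"angular":[0,0,0],"hand":-1},{"translation":[0,0,0],"angular":[0,0,0],"hand":-0.1},{"translation":[0,0,0],"angular":[0,0,0],"hand":-0.1},{"translation":[0,0,0],"angular":[0,0,0],"hand":-0.1},{"translation":[0,0,2],"angular":[0,0,0],"hand":-0.1},{"translation":[0,0,4],"angular":[0,0,0],"hand":-0.1},{"translation":[0,0,4],"angular":[0,0,0],"hand":-0.1},{"translation":[-0.5,-1,4],"angular":[0,0,0],"hand":0.15},{"translation":[-1,-4,3.3],"angular":[0,0,0],"hand":0.15},{"translation":[0,0,0],"angular":[0,0,0],"hand":0.15},{"translation":[0,0,0],"angular":[0,0,0],"hand":0.15}]'
python3 - <<'E'
from h import *
where();c,im=snap('wrist','w18.png')
for o in caps(c,im,.134):print(*o)
E
```

```text
time: 36.35
ee_pos: [0.5739, 0.0606, 0.2957]
eef_rot: [0.419, 0.569, -0.419, 0.57]
ft_force: [0.6, 0.0, -0.6]
width: 0.0499
t 36.35 tcp [0.5739 0.0606 0.2957] down [ 0.001 -0.001 -1.   ] jaw deg 17.3 F [ 0.6  0.  -0.6] w 0.0499 j7 -0.12
red 1401 [257.  64.] [0.4952 0.1577] 0.05
red 1305 [360.  64.] [0.5639 0.1786] 0.05
red 1077 [360. 170.] [0.5872 0.1094] 0.05
red 62 [282. 232.] [0.5448 0.0589] 17.97
red 61 [301. 235.] [0.5613 0.0608] 18.18
blue 897 [307. 120.] [0.5391 0.1318] 0.15
blue 700 [588. 171.] [0.7383 0.1465] 2.81
```

View pics/w18.png

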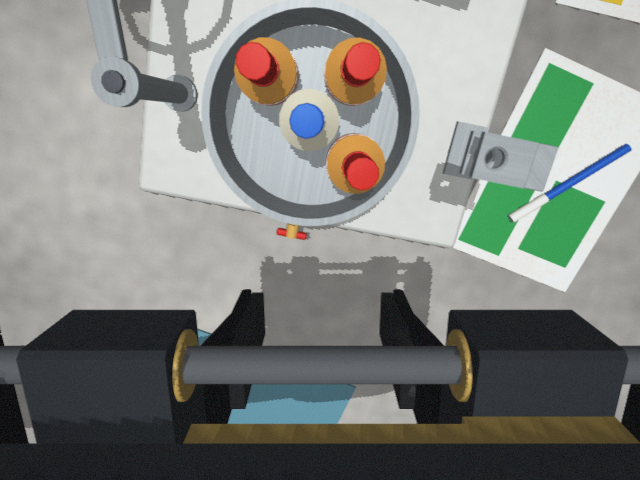

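```bash
python3 -m pendant '[{"translation":[-0.9,-4.2,-0.3],"angular":[0,0,0],"hand":0.15},{"translation":[-0.9,-4.2,-0.3],"angular":[0,0,0],"hand":0.15},{"translation":[-0.9,-4.2,-0.3],"angular":[0,0,0],"hand":0.15},{"translation":[-0.9,-4.2,-0.3],"angular":[0,0,0],"hand":0.15},{"translation":[-0.9,-4.2,-0.3],"angular":[0,0,0],"hand":0.15},{"translation":[-0.9,-4.2,-0.3],"angular":[0,0,0],"hand":0.15},{"translation":[-0.9,-4.2,-0.3],"angular":[0,0,0],"hand":0.15},{"translation":[-0.9,-4.2,-0.3],"angular":[0,0,0],"hand":0.15},{"translation":[-0.9,-4.2,0],"angular":[0,0,0],"hand":0.15},{"translation":[-0.9,-4.2,0],"angular":[0,0,0],"hand":0.15},{"translation":[0,0,0],"angular":[0,0,0],"hand":0.15},{"translation":[0,0,0],"angular":[0,0,0],"hand":0.15}]'
python3 - <<'E'
from h import *
where();c,im=snap('wrist','w19.png')
for o in caps(c,im):print(*o)
E
```

```text
time: 37.6
ee_pos: [0.4837, -0.3579, 0.2697]
eef_rot: [0.419, 0.571, -0.418, 0.569]
ft_force: [0.1, 0.4, 0.4]
width: 0.0497
t 37.6 tcp [ 0.4837 -0.3579  0.2697] down [-0.001  0.003 -1.   ] jaw deg 17.4 F [0.1 0.4 0.4] w 0.0497 j7 0.64
red 1095 [305. 189.] [ 0.4614 -0.3334] 0.05
```

View pics/w19.png

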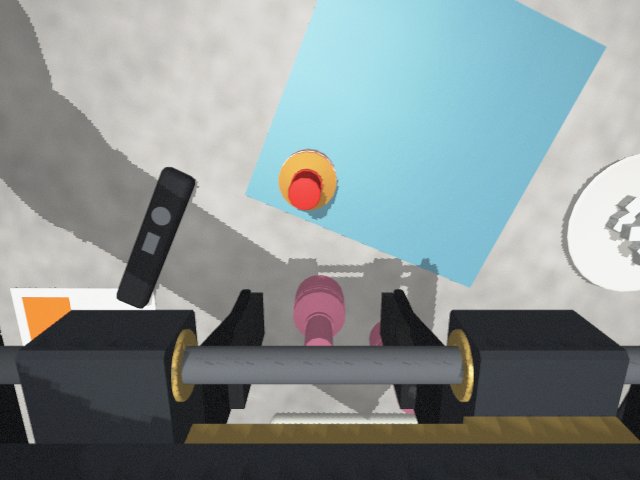

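```bash
python3 -m pendant '[{"translation":[-1.1,1.3,-3.5],"angular":[0,0,0],"hand":0.15},{"translation":[-1.1,1.3,-3.5],"angular":[0,0,0],"hand":0.15},{"translation":[0,0,-4],"angular":[0,0,0],"hand":0.15},{"translation":[0,0,-4],"angular":[0,0,0],"hand":0.15},{"translation":[0,0,-1.6],"angular":[0,0,0],"hand":0.15},{"translation":[0,0,0],"angular":[0,0,0],"hand":0.15},{"translation":[0,0,0],"angular":[0,0,0],"hand":0.15},{"translation":[0,0,0],"angular":[0,0,0],"hand":-1},{"translation":[0,0,0],"angular":[0,0,0],"hand":-1},{"translation":[0,0,0],"angular":[0,0,0],"hand":-1},{"translation":[0,0,0],"angular":[0,0,0],"hand":-1},{"translation":[0,0,0],"angular":[0,0,0],"hand":-1}]'
python3 -m pendant '[{"translation":[0,0,2],"angular":[0,0,0],"hand":-1},{"translation":[0,0,4],"angular":[0,0,0],"hand":-1},{"translation":[0,0,4.5],"angular":[0,0,0],"hand":-1},{"translation":[0,0,4],"angular":[0,0,0],"hand":-1},{"translation":[0,0,0],"angular":[0,0,0],"hand":-1},{"translation":[0,0,0],"angular":[0,0,0],"hand":-1}]'
python3 - <<'E'
from h import *
s=where();c,im=snap('wrist','w20.png');held(c,s,im,.1007)
E
```

```text
time: 38.85
ee_pos: [0.4619, -0.3325, 0.1057]
eef_rot: [0.419, 0.57, -0.419, 0.57]
ft_force: [-0.5, -0.3, 1.4]
width: 0.0233
time: 39.45
ee_pos: [0.4618, -0.3326, 0.2507]
eef_rot: [0.418, 0.57, -0.419, 0.57]
ft_force: [0.3, -1.0, -1.4]
width: 0.0234
t 39.45 tcp [ 0.4618 -0.3326  0.2507] down [ 0.001 -0.001 -1.   ] jaw deg 17.4 F [ 0.3 -1.  -1.4] w 0.0234 j7 0.64
-0.004 foot 212.0 captop [316.2, 377.3] neck 267.6
-0.002 foot 215.4 captop [321.5, 382.1] neck 271.8
0 foot 218.8 captop [326.8, 386.9] neck 275.9
0.002 foot 222.2 captop [332.0, 391.7] neck 280.0
0.004 foot 225.6 captop [337.2, 396.4] neck 284.1
```

View pics/held.png

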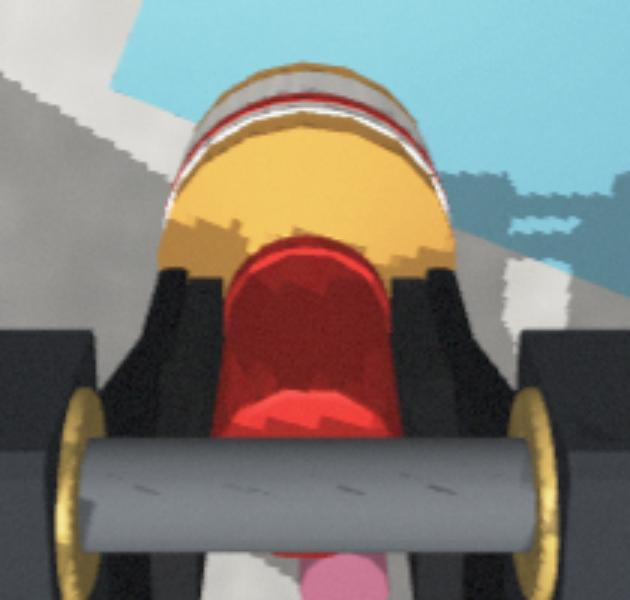

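```bash
python3 -m pendant '[{"translation":[0.5,2.5,0],"angular":[0,0,0],"hand":-1},{"translation":[0.5,4.4,0],"angular":[0,0,0],"hand":-1},{"translation":[0.5,4.4,0],"angular":[0,0,0],"hand":-1},{"translation":[0.5,4.4,0],"angular":[0,0,0],"hand":-1},{"translation":[0.6,4.4,0],"angular":[0,0,0],"hand":-1},{"translation":[0.6,4.4,0],"angular":[0,0,0],"hand":-1},{"translation":[0.6,4.4,0],"angular":[0,0,0],"hand":-1},{"translation":[0.6,4.4,0],"angular":[0,0,0],"hand":-1},{"translation":[0.6,4.4,0],"angular":[0,0,0],"hand":-1},{"translation":[0.4,2.9,0],"angular":[0,0,0],"hand":-1},{"translation":[0,1.3,0],"angular":[0,0,0],"hand":-1},{"translation":[0,0,0],"angular":[0,0,0],"hand":-1},{"translation":[0,0,0],"angular":[0,0,0],"hand":-1},{"translation":[0,0,0],"angular":[0,0,0],"hand":-1},{"translation":[0,0,0],"angular":[0,0,0],"hand":-1}]'
```

```text
time: 41.0
ee_pos: [0.5158, 0.0849, 0.2501]
eef_rot: [0.419, 0.569, -0.419, 0.569]
ft_force: [-0.5, 0.3, -1.1]
width: 0.0232
```

```bash
python3 -m pendant '[{"translation":[0,0.05,-3.5],"angular":[0,0,0],"hand":-1},{"translation":[0,0,-4],"angular":[0,0,0],"hand":-1},{"translation":[0,0,-3],"angular":[0,0,0],"hand":-1},{"translation":[0,0,-1],"angular":[0,0,0],"hand":-1},{"translation":[0,0,-0.4],"angular":[0,0,0],"hand":-1},{"translation":[0,0,-0.3],"angular":[0,0,0],"hand":-1},{"translation":[0,0,0],"angular":[0,0,0],"hand":-1},{"translation":[0,0,0],"angular":[0,0,0],"hand":-1}]'
python3 -m pendant '[{"translation":[0,0,-0.1],"angular":[0,0,0],"hand":-1},{"translation":[0,0,0],"angular":[0,0,0],"hand":-1}]';python3 -m pendant '[{"translation":[0,0,-0.1],"angular":[0,0,0],"hand":-1},{"translation":[0,0,0],"angular":[0,0,0],"hand":-1}]'
```

```text
time: 41.8
ee_pos: [0.5163, 0.0872, 0.1294]
eef_rot: [0.419, 0.569, -0.418, 0.57]
ft_force: [0.1, 0.9, -1.2]
width: 0.0236
time: 42.0
ee_pos: [0.5159, 0.0871, 0.1277]
eef_rot: [0.419, 0.57, -0.418, 0.57]
ft_force: [0.1, -0.4, -1.1]
width: 0.0235
time: 42.2
ee_pos: [0.516, 0.0872, 0.1267]
eef_rot: [0.419, 0.57, -0.418, 0.57]
ft_force: [-0.6, -0.2, 2.6]
width: 0.0236
```

```bash
python3 -m pendant '[{"translation":[0,0,-0.05],"angular":[0,0,0],"hand":-1},{"translation":[0,0,0],"angular":[0,0,0],"hand":-0.1},{"translation":[0,0,0],"angular":[0,0,0],"hand":-0.1},{"translation":[0,0,0],"angular":[0,0,0],"hand":-0.1},{"translation":[0,0,2],"angular":[0,0,0],"hand":-0.1},{"translation":[0,0,4],"angular":[0,0,0],"hand":-0.1},{"translation":[0,0,4],"angular":[0,0,0],"hand":-0.1},{"translation":[2,-1,4],"angular":[0,0,0],"hand":-0.1},{"translation":[3,-2,3.3],"angular":[0,0,0],"hand":-0.1},{"translation":[0,0,0],"angular":[0,0,0],"hand":-0.1},{"translation":[0,0,0],"angular":[0,0,0],"hand":-0.1}]'
python3 - <<'E'
from h import *
where();c,im=snap('wrist','w21.png')
for o in caps(c,im,.134):print(*o)
snap('scene','c21.png')
E
```

```text
time: 43.3
ee_pos: [0.5662, 0.0569, 0.2988]
eef_rot: [0.419, 0.57, -0.418, 0.57]
ft_force: [0.2, -0.4, 0.1]
width: 0.039
t 43.3 tcp [0.5662 0.0569 0.2988] down [ 0.     0.001 -1.   ] jaw deg 17.4 F [ 0.2 -0.4  0.1] w 0.039 j7 -0.12
red 1421 [308.  36.] [0.5158 0.182 ] 0.05
red 1332 [375.  63.] [0.5658 0.1797] 0.05
red 1093 [271. 170.] [0.5155 0.0857] 0.04
red 1081 [371. 169.] [0.5872 0.1094] 0.05
red 64 [309. 234.] [0.5517 0.0579] 16.72
blue 851 [318. 119.] [0.5393 0.1318] 0.19
blue 695 [595. 170.] [0.7386 0.1454] 2.81
```

View pics/w21.png

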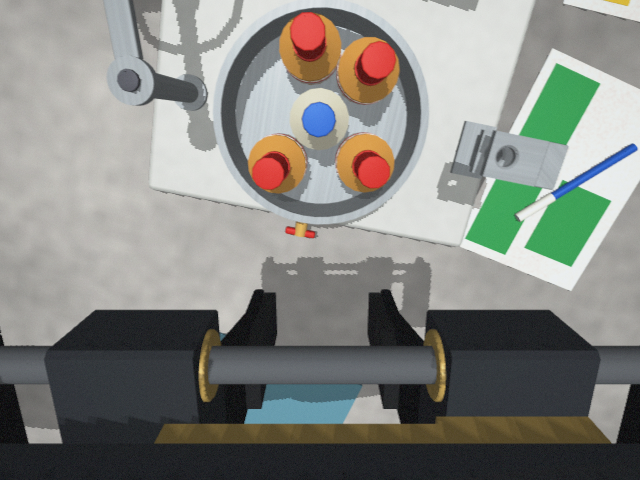

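View pics/c21.png

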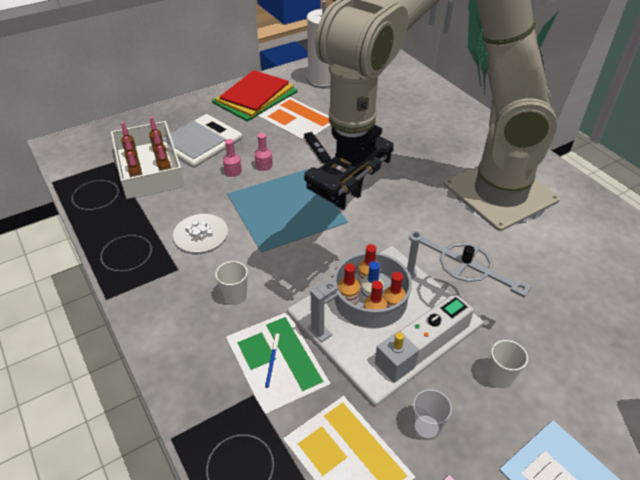

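```bash
python3 -m pendant '[{"translation":[-3.2,2,0],"angular":[0,0,0],"hand":-0.08},{"translation":[-3.2,2,0],"angular":[0,0,0],"hand":-0.08},{"translation":[-3.2,2,0],"angular":[0,0,0],"hand":-0.08},{"translation":[-3.2,2,0],"angular":[0,0,0],"hand":-0.08},{"translation":[-3.2,2,0],"angular":[0,0,0],"hand":-0.08},{"translation":[0,0,0],"angular":[0,0,0],"hand":-0.08},{"translation":[0,0,0],"angular":[0,0,0],"hand":-0.08}]'
python3 - <<'E'
from h import *
where();c,im=snap('wrist','w22.png')
for o in caps(c,im,.134):print(*o)
print([ (round(d['confidence'],2),d['point'],np.round(onplane(c,d['point'][::-1],.1665),4)) for d in r.mark_of('wrist','knob')[:2]])
s,im=snap('side','s22.png');cv2.imwrite('pics/s22c.png',cv2.resize(im[230:400,230:420,::-1],None,fx=3.5,fy=3.5,interpolation=2))
E
```

```text
time: 44.1
ee_pos: [0.4062, 0.156, 0.2984]
eef_rot: [0.417, 0.568, -0.42, 0.571]
ft_force: [0.9, -0.3, 0.0]
width: 0.0404
t 44.1 tcp [0.4062 0.156  0.2984] down [ 0.001 -0.006 -1.   ] jaw deg 17.4 F [ 0.9 -0.3  0. ] w 0.0404 j7 0.04
red 1382 [464. 231.] [0.5157 0.1828] 0.07
red 1544 [520. 252.] [0.5658 0.1799] 0.07
red 445 [417. 321.] [0.5031 0.0984] 2.06
blue 1073 [465. 292.] [0.5379 0.1329] 0.36
[(0.76, [107.3, 304.6], array([0.3691, 0.2344, 0.1665]))]
```

View pics/w22.png

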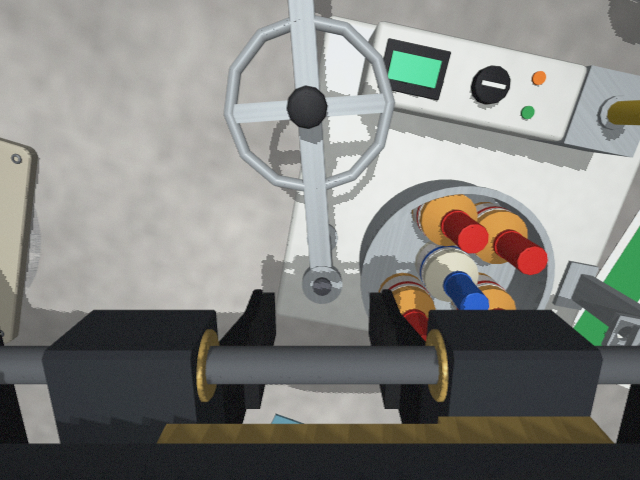

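View pics/s22c.png

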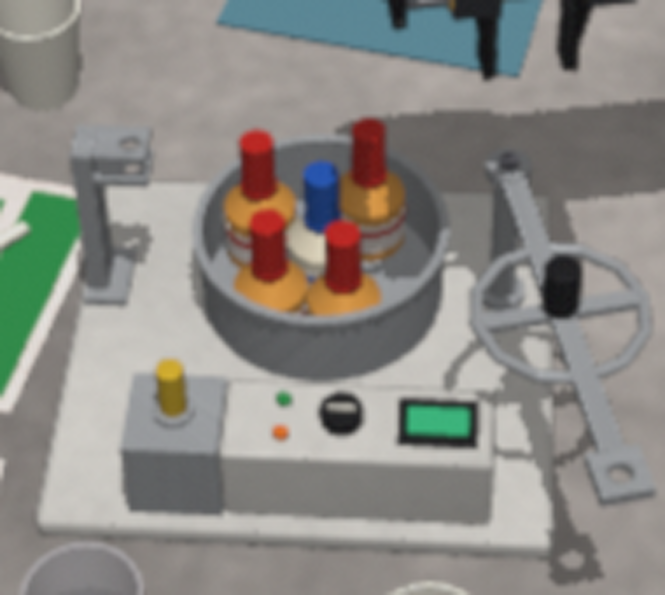

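```bash
python3 -m pendant '[{"translation":[-1.8,3.9,0],"angular":[0,0,0],"hand":-0.08},{"translation":[-1.8,3.9,0],"angular":[0,0,0],"hand":-0.08},{"translation":[0,0,-2],"angular":[0,0,0],"hand":-0.08},{"translation":[0,0,-3],"angular":[0,0,0],"hand":-0.08},{"translation":[0,0,0],"angular":[0,0,0],"hand":-0.08},{"translation":[0,0,0],"angular":[0,0,0],"hand":-0.08}]'
python3 - <<'E'
from h import *
where();c,im=snap('wrist','w23.png')
p=np.array([.4155,.1185]);a0=1.948;a1=.118;N=18
pts=[p+.125*np.array([np.cos(a),np.sin(a)]) for a in np.linspace(a0,a1,N+1)]
print(np.round(np.diff(pts,axis=0)*100,2).tolist(),np.degrees((a1-a0)/N),pts[0],pts[-1])
E
```

```text
time: 44.85
ee_pos: [0.3712, 0.2339, 0.2494]
eef_rot: [0.419, 0.571, -0.418, 0.569]
ft_force: [-0.1, 0.4, 0.4]
width: 0.0397
t 44.85 tcp [0.3712 0.2339 0.2494] down [-0.003  0.003 -1.   ] jaw deg 17.4 F [-0.1  0.4  0.4] w 0.0397 j7 -0.12
[[1.2, 0.41], [1.24, 0.28], [1.26, 0.16], [1.27, 0.03], [1.27, -0.1], [1.25, -0.23], [1.22, -0.36], [1.18, -0.48], [1.12, -0.59], [1.06, -0.71], [0.98, -0.81], [0.89, -0.9], [0.8, -0.99], [0.69, -1.07], [0.58, -1.13], [0.46, -1.18], [0.34, -1.22], [0.21, -1.25]] -5.825070917163369 [0.36945973 0.23471228] [0.53963076 0.13321579]
```

View pics/w23.png

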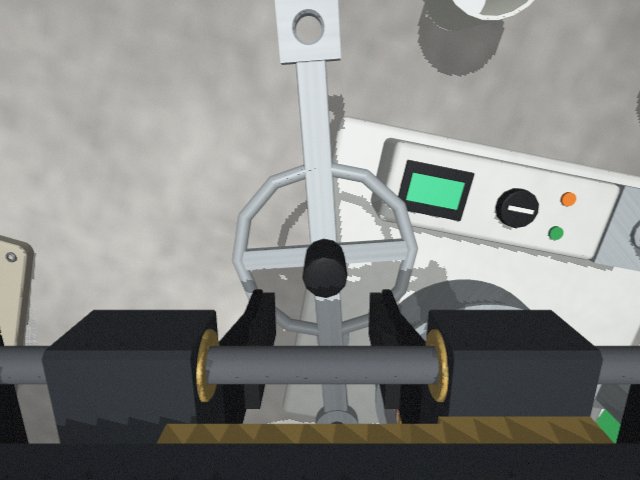

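```bash
python3 -m pendant '[{"translation":[0,0,-3],"angular":[0,0,0],"hand":-0.08},{"translation":[0,0,-2.5],"angular":[0,0,0],"hand":-0.08},{"translation":[0,0,-1.2],"angular":[0,0,0],"hand":-0.08},{"translation":[0,0,0],"angular":[0,0,0],"hand":-0.08},{"translation":[0,0,0],"angular":[0,0,0],"hand":-0.31},{"translation":[0,0,0],"angular":[0,0,0],"hand":-0.31}]'
python3 -m pendant '[{"translation":[1.2,0.41,0],"angular":[0,0,-5.8],"hand":-0.31},{"translation":[1.24,0.28,0],"angular":[0,0,-5.8],"hand":-0.31},{"translation":[1.26,0.16,0],"angular":[0,0,-5.8],"hand":-0.31},{"translation":[1.27,0.03,0],"angular":[0,0,-5.8],"hand":-0.31},{"translation":[1.27,-0.1,0],"angular":[0,0,-5.8],"hand":-0.31},{"translation":[1.25,-0.23,0],"angular":[0,0,-5.8],"hand":-0.31},{"translation":[1.22,-0.36,0],"angular":[0,0,-5.8],"hand":-0.31},{"translation":[1.18,-0.48,0],"angular":[0,0,-5.8],"hand":-0.31},{"translation":[1.12,-0.59,0],"angular":[0,0,-5.8],"hand":-0.31},{"translation":[0,0,0],"angular":[0,0,0],"hand":-0.31}]'
python3 - <<'E'
from h import *
where()
p=np.array([.4155,.1185]);print(p+.125*np.array([np.cos(1.948-.915),np.sin(1.948-.915)]))
snap('side','s24.png')
E
```

```text
time: 45.5
ee_pos: [0.3719, 0.2344, 0.1833]
eef_rot: [0.419, 0.569, -0.418, 0.57]
ft_force: [0.9, -0.3, -0.1]
width: 0.0324
time: 46.5
ee_pos: [0.4831, 0.224, 0.1834]
eef_rot: [0.628, 0.326, -0.627, 0.326]
ft_force: [0.2, 0.6, 0.0]
width: 0.0298
t 46.5 tcp [0.4831 0.224  0.1834] down [ 0.002  0.    -1.   ] jaw deg -35.1 F [0.2 0.6 0. ] w 0.0298 j7 -1.37
[0.47953058 0.22585495]
```

View pics/s24.png

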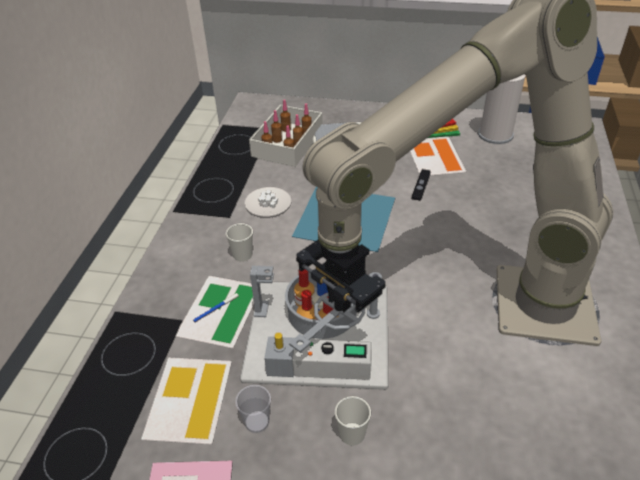

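```bash
python3 -m pendant '[{"translation":[0.98,-0.71,0],"angular":[0,0,-5.8],"hand":-0.31},{"translation":[0.92,-0.81,0],"angular":[0,0,-5.8],"hand":-0.31},{"translation":[0.85,-0.9,0],"angular":[0,0,-5.8],"hand":-0.31},{"translation":[0.77,-0.99,0],"angular":[0,0,-5.8],"hand":-0.31},{"translation":[0.69,-1.07,0],"angular":[0,0,-5.8],"hand":-0.31},{"translation":[0.58,-1.13,0],"angular":[0,0,-5.8],"hand":-0.31},{"translation":[0.46,-1.18,0],"angular":[0,0,-5.8],"hand":-0.31},{"translation":[0.3,-1.0,0],"angular":[0,0,-5.8],"hand":-0.31},{"translation":[0,0,0],"angular":[0,0,0],"hand":-0.31},{"translation":[0,0,0],"angular":[0,0,0],"hand":-0.31}]'
python3 -m pendant '[{"translation":[0,-0.5,0],"angular":[0,0,0],"hand":-0.31},{"translation":[0,0,0],"angular":[0,0,0],"hand":-0.31}]';
python3 -m pendant '[{"translation":[0,-0.5,0],"angular":[0,0,0],"hand":-0.31},{"translation":[0,0,0],"angular":[0,0,0],"hand":-0.31}]'
```

```text
time: 47.55
ee_pos: [0.5365, 0.1479, 0.1827]
eef_rot: [0.705, 0.056, -0.705, 0.056]
ft_force: [-0.6, -0.6, 0.3]
width: 0.0302
time: 47.75
ee_pos: [0.5366, 0.1423, 0.1822]
eef_rot: [-0.705, -0.055, 0.705, -0.055]
ft_force: [-0.1, 0.2, -0.6]
width: 0.03
time: 47.95
ee_pos: [0.5367, 0.1368, 0.182]
eef_rot: [-0.705, -0.054, 0.705, -0.054]
ft_force: [-0.4, -0.3, 1.0]
width: 0.0301
```

```bash
for i in 1 2 ; do python3 -m pendant '[{"translation":[0,-0.3,0],"angular":[0,0,0],"hand":-0.31},{"translation":[0,0,0],"angular":[0,0,0],"hand":-0.31}]'; done
python3 -m pendant '[{"translation":[0,-0.2,0],"angular":[0,0,0],"hand":-0.31},{"translation":[0,0,0],"angular":[0,0,0],"hand":-0.31}]'
```

```text
time: 48.15
ee_pos: [0.5368, 0.134, 0.1821]
eef_rot: [-0.705, -0.054, 0.705, -0.054]
ft_force: [0.3, -0.2, 0.4]
width: 0.0299
time: 48.35
ee_pos: [0.5367, 0.1309, 0.182]
eef_rot: [-0.705, -0.054, 0.705, -0.054]
ft_force: [0.1, 1.0, -0.1]
width: 0.0297
time: 48.55
ee_pos: [0.5367, 0.1291, 0.1821]
eef_rot: [-0.705, -0.054, 0.705, -0.054]
ft_force: [-0.7, 0.5, -0.3]
width: 0.03
```

```bash
python3 -m pendant '[{"translation":[0,-0.2,0],"angular":[0,0,0],"hand":-0.31},{"translation":[0,0,0],"angular":[0,0,0],"hand":-0.31}]'
python3 -m pendant '[{"translation":[0,-0.2,0],"angular":[0,0,0],"hand":-0.31},{"translation":[0,0,0],"angular":[0,0,0],"hand":-0.31}]'
python3 - <<'E'
from h import *
c,im=snap('wrist','w25.png')
E
```

```text
time: 48.75
ee_pos: [0.5366, 0.1284, 0.1821]
eef_rot: [0.705, 0.055, -0.705, 0.054]
ft_force: [0.6, 3.8, -1.7]
width: 0.0302
time: 48.95
ee_pos: [0.5366, 0.1282, 0.1821]
eef_rot: [0.705, 0.057, -0.705, 0.054]
ft_force: [2.8, 10.8, -5.3]
width: 0.0297
```

View pics/w25.png

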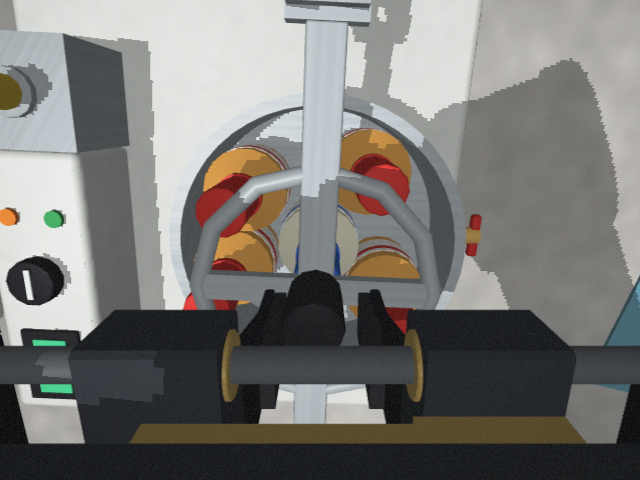

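```bash
python3 -m pendant '[{"translation":[0,0.3,0],"angular":[0,0,0],"hand":-0.31},{"translation":[0,0,0],"angular":[0,0,0],"hand":-0.08},{"translation":[0,0,0],"angular":[0,0,0],"hand":-0.08},{"translation":[0,0,2],"angular":[0,0,0],"hand":-0.08},{"translation":[0,0,3],"angular":[0,0,0],"hand":-0.08},{"translation":[0,0,3],"angular":[0,0,0],"hand":-0.08},{"translation":[0,0,2],"angular":[0,0,0],"hand":-0.08},{"translation":[0,0,0],"angular":[0,0,0],"hand":-0.08},{"translation":[0,0,0],"angular":[0,0,0],"hand":-0.08}]'
python3 - <<'E'
from h import *
where();c,im=snap('wrist','w26.png');print(r.mark_of('wrist','clevis_seat')[:2],[np.round(onplane(c,d['point'][::-1],.157),4) for d in r.mark_of('wrist','clevis_seat')[:2]],[np.round(onplane(c,d['point'][::-1],.085),4) for d in r.mark_of('wrist','park_seat')[:2]])
cv2.imwrite('pics/w26c.png',cv2.resize(im[0:150,220:420,::-1],None,fx=4,fy=4,interpolation=2))
E
```

```text
time: 49.9
ee_pos: [0.5367, 0.1279, 0.2818]
eef_rot: [-0.705, -0.054, 0.705, -0.054]
ft_force: [0.6, 0.2, -0.9]
width: 0.0397
t 49.9 tcp [0.5367 0.1279 0.2818] down [-0. -0. -1.] jaw deg -81.2 F [ 0.6  0.2 -0.9] w 0.0397 j7 -1.88
[{'point': [25.2, 328.7], 'confidence': 0.91}, {'point': [229.6, 253.5], 'confidence': 0.15}] [array([0.6649, 0.144 , 0.157 ]), array([0.5391, 0.1735, 0.157 ])] [array([0.6022, 0.3048, 0.085 ])]
```

View pics/w26.png

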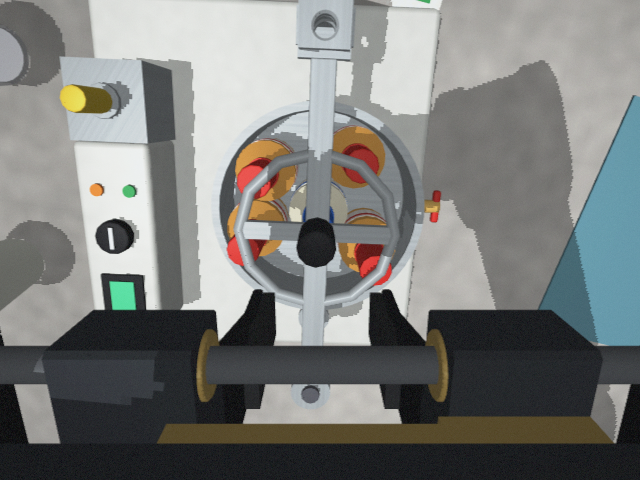

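View pics/w26c.png

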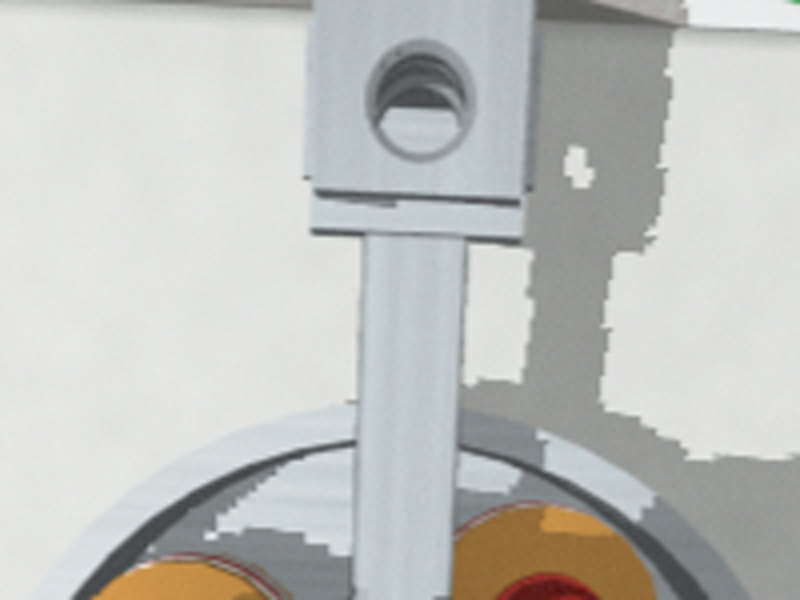

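```bash
python3 -m pendant '[{"translation":[2.5,0.3,0],"angular":[0,0,0],"hand":-0.08},{"translation":[2.5,0.3,0],"angular":[0,0,0],"hand":-0.08},{"translation":[0,0,0],"angular":[0,0,0],"hand":-0.08},{"translation":[0,0,0],"angular":[0,0,0],"hand":-0.08}]'
python3 - <<'E'
from h import *
where();c,im=snap('wrist','w27.png');print([(d['confidence'],d['point'],np.round(onplane(c,d['point'][::-1],.157),4)) for d in r.mark_of('wrist','clevis_seat')[:2]])
u,v=proj(c,(.664,.1455,.157)).astype(int);print(u,v)
cv2.imwrite('pics/w27c.png',cv2.resize(im[v-50:v+50,u-60:u+60,::-1],None,fx=6,fy=6,interpolation=2))
E
```

```text
time: 50.5
ee_pos: [0.5864, 0.1346, 0.281]
eef_rot: [-0.704, -0.055, 0.706, -0.054]
ft_force: [-0.4, 0.7, -0.3]
width: 0.0397
t 50.5 tcp [0.5864 0.1346 0.281 ] down [-0.002  0.001 -1.   ] jaw deg -81.2 F [-0.4  0.7 -0.3] w 0.0397 j7 -1.91
[(0.66, [118.1, 324.6], array([0.6641, 0.1454, 0.157 ]))]
324 118
```

View pics/w27c.png

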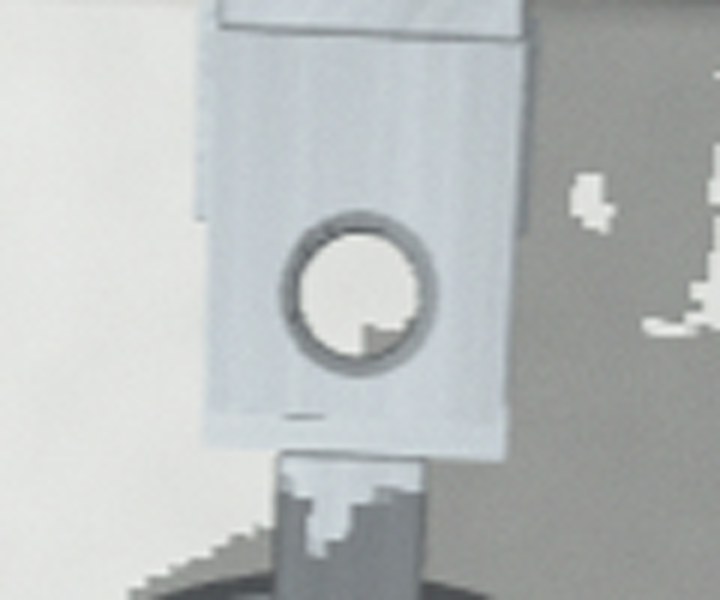

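```bash
python3 -m pendant '[{"translation":[-1.1,3.1,-0.5],"angular":[0,0,0],"hand":-0.08},{"translation":[-1.1,3.1,-0.5],"angular":[0,0,0],"hand":-0.08},{"translation":[-1.1,3.1,-0.5],"angular":[0,0,0],"hand":-0.08},{"translation":[-1.1,3.1,0],"angular":[0,0,0],"hand":-0.08},{"translation":[-1.2,3.1,0],"angular":[0,0,0],"hand":-0.08},{"translation":[0,0,0],"angular":[0,0,0],"hand":-0.08},{"translation":[0,0,0],"angular":[0,0,0],"hand":-0.08}]'
python3 - <<'E'
from h import *
where();c,im=snap('wrist','w28.png');print([(d['confidence'],d['point'],np.round(onplane(c,d['point'][::-1],.085),4)) for d in r.mark_of('wrist','park_seat')[:2]],[(d['confidence'],d['point'],np.round(onplane(c,d['point'][::-1],.0815),4)) for d in r.mark_of('wrist','pin_mid')[:2]])
u,v=proj(c,(.602,.305,.12)).astype(int);print(u,v)
cv2.imwrite('pics/w28c.png',cv2.resize(im[max(0,v-50):v+50,u-60:u+60,::-1],None,fx=6,fy=6,interpolation=2))
E
```

```text
time: 51.3
ee_pos: [0.5299, 0.2898, 0.2674]
eef_rot: [0.705, 0.055, -0.705, 0.055]
ft_force: [0.8, -0.9, 0.1]
width: 0.0397
t 51.3 tcp [0.5299 0.2898 0.2674] down [ 0. -0. -1.] jaw deg -81.1 F [ 0.8 -0.9  0.1] w 0.0397 j7 -2.21
[(0.9, [125.7, 316.5], array([0.6018, 0.3052, 0.085 ]))] [(0.77, [124.9, 313.7], array([0.602 , 0.3074, 0.0815]))]
316 126
```

View pics/w28c.png

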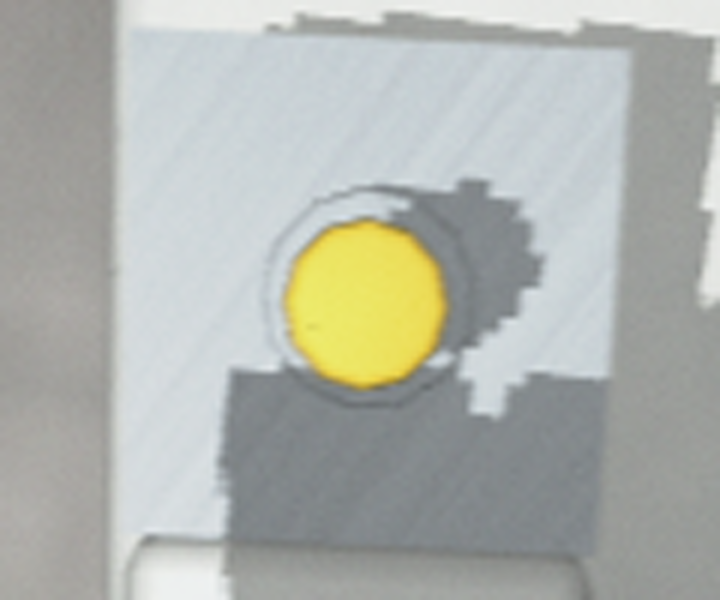

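```bash
python3 -m pendant '[{"translation":[3.6,0.8,-2],"angular":[0,0,0],"hand":-0.08},{"translation":[3.6,0.7,-2],"angular":[0,0,0],"hand":-0.08},{"translation":[0,0,-4],"angular":[0,0,0],"hand":-0.08},{"translation":[0,0,-3],"angular":[0,0,0],"hand":-0.08},{"translation":[0,0,0],"angular":[0,0,0],"hand":-0.08},{"translation":[0,0,0],"angular":[0,0,0],"hand":-0.08}]'
python3 - <<'E'
from h import *
where();c,im=snap('wrist','w29.png');print(onplane(c,(316.8,126.7),.128))
E
```

```text
time: 52.05
ee_pos: [0.6031, 0.3036, 0.1579]
eef_rot: [-0.705, -0.054, 0.705, -0.054]
ft_force: [-0.9, -0.7, 1.4]
width: 0.0398
t 52.05 tcp [0.6031 0.3036 0.1579] down [-0.  0. -1.] jaw deg -81.2 F [-0.9 -0.7  1.4] w 0.0398 j7 -2.24
[0.67728714 0.31721697 0.128     ]
```

View pics/w29.png

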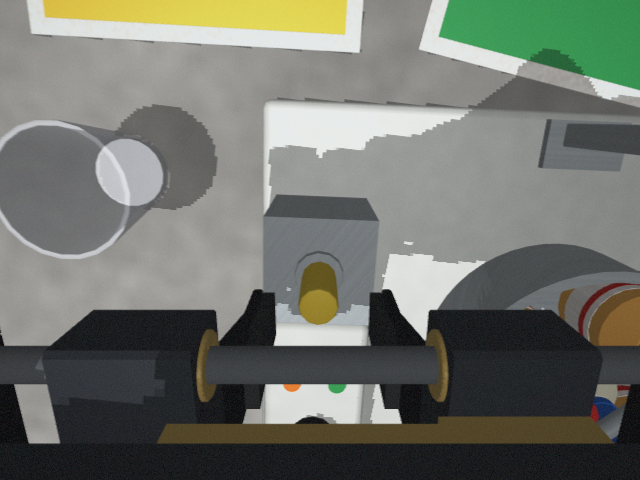

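```bash
python3 - <<'E'
from h import *
c=cam('wrist');print(onplane(c,(319,307),.128),onplane(c,(318.5,272),.085+.005))
E
python3 -m pendant '[{"translation":[0,0,-2],"angular":[0,0,0],"hand":-0.08},{"translation":[0,0,-1.7],"angular":[0,0,0],"hand":-0.08},{"translation":[0,0,0],"angular":[0,0,0],"hand":-0.08},{"translation":[0,0,0],"angular":[0,0,0],"hand":-0.08}]'
```

```text
[0.60185651 0.3055342  0.128     ] [0.6040702  0.30640608 0.09      ]
time: 52.5
ee_pos: [0.6029, 0.3044, 0.1208]
eef_rot: [0.705, 0.055, -0.705, 0.054]
ft_force: [-0.6, 0.1, -0.5]
width: 0.0401
```

```bash
python3 -m pendant '[{"translation":[0,0,0],"angular":[0,0,0],"hand":-1},{"translation":[0,0,0],"angular":[0,0,0],"hand":-1},{"translation":[0,0,0],"angular":[0,0,0],"hand":-1},{"translation":[0,0,0],"angular":[0,0,0],"hand":-1},{"translation":[0,0,0],"angular":[0,0,0],"hand":-1}]' 25
python3 -m pendant '[{"translation":[0,0,1],"angular":[0,0,0],"hand":-1},{"translation":[0,0,2],"angular":[0,0,0],"hand":-1},{"translation":[0,0,2],"angular":[0,0,0],"hand":-1},{"translation":[0,0,3],"angular":[0,0,0],"hand":-1},{"translation":[0,0,4],"angular":[0,0,0],"hand":-1},{"translation":[0,0,3],"angular":[0,0,0],"hand":-1},{"translation":[0,0,0],"angular":[0,0,0],"hand":-1},{"translation":[0,0,0],"angular":[0,0,0],"hand":-1}]'
python3 - <<'E'
from h import *
s=where();c,im=snap('wrist','w30.png');M=R.from_quat(s['eef_rot']).as_matrix()
# grasp at TCP z .1208: flange underside at .085 -> .0358 below TCP
for d in(-.004,-.002,0,.002,.004):
    o=[]
    for dn,rad in((.0858,.002),(.0758,.005),(.0358,.013),(.0308,.013),(-.0072,.009)):
        q=np.array([proj(c,s['ee_pos']+M[:,2]*d+M[:,0]*dn+rad*(np.cos(a)*M[:,1]+np.sin(a)*M[:,2])) for a in np.linspace(0,6.28,60)]);o+=[(int(q[:,0].min()),int(q[:,0].max()),round(float(q[:,1].min()),1),round(float(q[:,1].max()),1))]
    print(d,o)
cv2.imwrite('pics/held.png',cv2.resize(im[180:380,220:430,::-1],None,fx=3,fy=3))
E
```

```text
time: 53.0
ee_pos: [0.6028, 0.3045, 0.1204]
eef_rot: [0.705, 0.055, -0.705, 0.054]
ft_force: [-0.4, -0.3, 3.1]
width: 0.0175
time: 53.8
ee_pos: [0.6027, 0.3046, 0.2709]
eef_rot: [0.705, 0.055, -0.705, 0.054]
ft_force: [-0.5, -0.3, -1.7]
width: 0.0173
t 53.8 tcp [0.6027 0.3046 0.2709] down [ 0.001  0.001 -1.   ] jaw deg -81.2 F [-0.5 -0.3 -1.7] w 0.0173 j7 -2.2
-0.004 [(318, 325, 252.8, 259.5), (313, 331, 253.2, 270.7), (293, 351, 264.0, 317.5), (292, 352, 267.9, 322.6), (296, 348, 316.6, 362.3)]
-0.002 [(318, 325, 256.2, 262.9), (313, 331, 256.8, 274.1), (293, 351, 268.3, 321.4), (292, 351, 272.3, 326.6), (297, 348, 321.9, 367.2)]
0 [(318, 325, 259.5, 266.2), (313, 331, 260.3, 277.5), (293, 351, 272.6, 325.4), (292, 351, 276.6, 330.6), (297, 348, 327.1, 372.1)]
0.002 [(318, 325, 262.9, 269.5), (313, 331, 263.8, 280.9), (293, 351, 276.8, 329.2), (293, 351, 281.0, 334.6), (297, 347, 332.2, 376.9)]
0.004 [(318, 325, 266.2, 272.8), (313, 331, 267.2, 284.3), (293, 350, 281.0, 333.1), (293, 351, 285.2, 338.6), (297, 347, 337.4, 381.6)]
```

View pics/held.png

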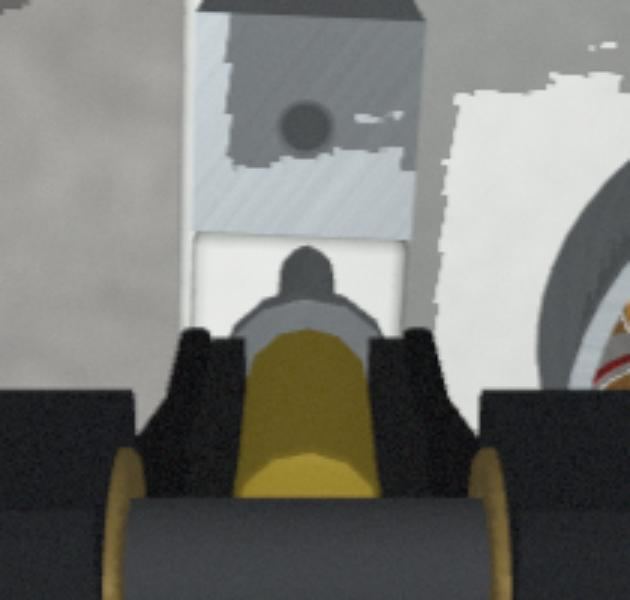

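```bash
python3 -m pendant '[{"translation":[1.0,-2.5,0],"angular":[0,0,0],"hand":-1},{"translation":[1.3,-3.3,0],"angular":[0,0,0],"hand":-1},{"translation":[1.3,-3.3,0],"angular":[0,0,0],"hand":-1},{"translation":[1.3,-3.3,0],"angular":[0,0,0],"hand":-1},{"translation":[1.0,-2.5,0],"angular":[0,0,0],"hand":-1},{"translation":[0.4,-1.0,0],"angular":[0,0,0],"hand":-1},{"translation":[0,0,0],"angular":[0,0,0],"hand":-1},{"translation":[0,0,0],"angular":[0,0,0],"hand":-1},{"translation":[0,0,0],"angular":[0,0,0],"hand":-1},{"translation":[0,0,0],"angular":[0,0,0],"hand":-1}]'
python3 - <<'E'
from h import *
s=where();c,im=snap('wrist','w31.png')
cv2.imwrite('pics/held.png',cv2.resize(im[180:380,220:430,::-1],None,fx=3,fy=3))
print(proj(c,(.6645,.1457,.157)))
s=where()
E
```

```text
time: 54.85
ee_pos: [0.6651, 0.1472, 0.2702]
eef_rot: [-0.705, -0.056, 0.705, -0.055]
ft_force: [0.4, -0.6, -0.9]
width: 0.0174
t 54.85 tcp [0.6651 0.1472 0.2702] down [-0.     0.001 -1.   ] jaw deg -81.0 F [ 0.4 -0.6 -0.9] w 0.0174 j7 -1.93
[324.43737013 249.64170159]
t 54.9 tcp [0.6652 0.1468 0.2702] down [-0.     0.001 -1.   ] jaw deg -81.1 F [ 0.7 -0.4 -0.3] w 0.0175 j7 -1.93
```

View pics/held.png

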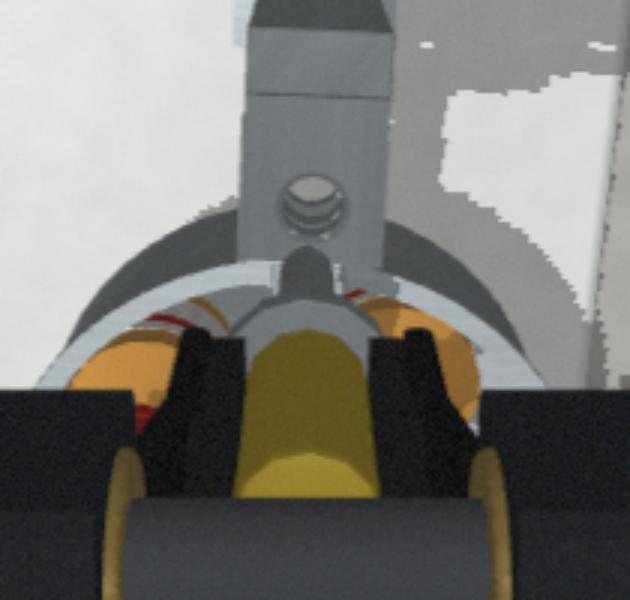

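Run:
```python
from h import *
c=cam('wrist');print(onplane(c,(324.3,247.7),.157));where()
M=R.from_quat(r.read_state()['eef_rot']).as_matrix();s=r.read_state()
q=s['ee_pos']+M[:,2]*.001+M[:,0]*.0858;print('tip',q,proj(c,q))
```

```text
[0.66590733 0.14561427 0.157     ]
t 54.9 tcp [0.6652 0.1468 0.2702] down [-0.     0.001 -1.   ] jaw deg -81.1 F [ 0.7 -0.4 -0.3] w 0.0175 j7 -1.93
tip [0.66420539 0.14669394 0.18439563] [322.22159485 264.53920262]
```

```bash
python3 -m pendant '[{"translation":[0.05,-0.1,0],"angular":[0,0,0],"hand":-1},{"translation":[0,0,-1],"angular":[0,0,0],"hand":-1},{"translation":[0,0,-1.2],"angular":[0,0,0],"hand":-1},{"translation":[0,0,0],"angular":[0,0,0],"hand":-1},{"translation":[0,0,0],"angular":[0,0,0],"hand":-1}]'
python3 - <<'E'
from h import *
s=where();c,im=snap('wrist','w32.png')
cv2.imwrite('pics/held.png',cv2.resize(im[180:380,220:430,::-1],None,fx=3,fy=3))
s=where()
for n in('scene','side'):
    cc,im=snap(n,n+'32.png');u,v=proj(cc,(.665,.146,.17)).astype(int);cv2.imwrite(f'pics/{n}32c.png',cv2.resize(im[v-40:v+40,u-50:u+50,::-1],None,fx=6,fy=6,interpolation=2))
E
```

```text
time: 55.4
ee_pos: [0.666, 0.1442, 0.2473]
eef_rot: [-0.705, -0.054, 0.705, -0.054]
ft_force: [0.0, 0.5, -0.3]
width: 0.0174
t 55.4 tcp [0.666  0.1442 0.2473] down [-0.001  0.    -1.   ] jaw deg -81.2 F [ 0.   0.5 -0.3] w 0.0174 j7 -1.94
t 55.45 tcp [0.6662 0.1443 0.248 ] down [-0.  0. -1.] jaw deg -81.2 F [ 0.9  0.8 -0.9] w 0.0173 j7 -1.94
```

View pics/held.png

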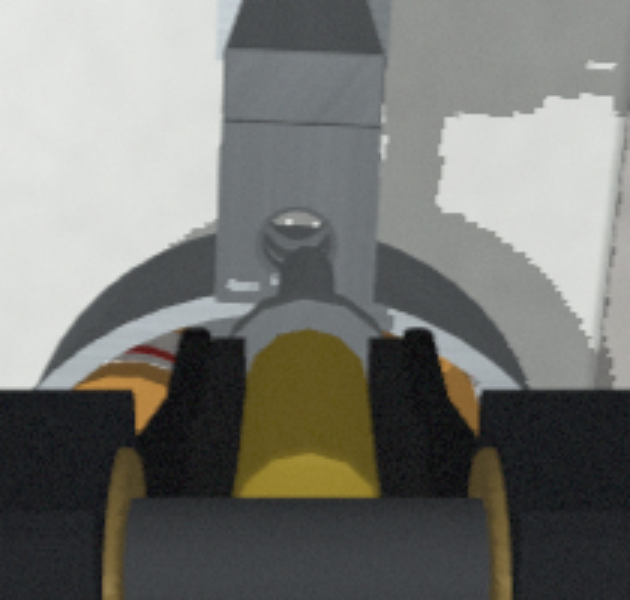

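View pics/side32c.png

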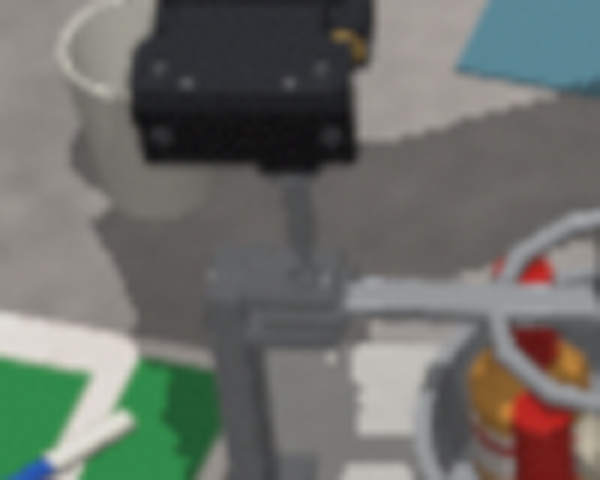

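View pics/scene32c.png

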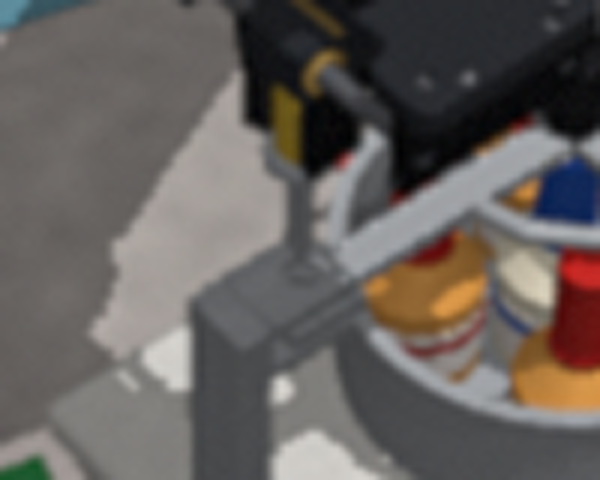

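```bash
python3 - <<'E'
from h import *
c=cam('wrist');print(onplane(c,(220+297/3,180+237/3),.157))
E
python3 -m pendant '[{"translation":[0,0.12,0],"angular":[0,0,0],"hand":-1},{"translation":[0,0,-0.5],"angular":[0,0,0],"hand":-1},{"translation":[0,0,-0.5],"angular":[0,0,0],"hand":-1},{"translation":[0,0,0],"angular":[0,0,0],"hand":-1}]'
```

```text
[0.66646628 0.14642166 0.157     ]
time: 55.95
ee_pos: [0.6659, 0.1453, 0.2369]
eef_rot: [-0.704, -0.054, 0.706, -0.054]
ft_force: [-0.4, -0.5, -1.3]
width: 0.0171
```

```bash
python3 -m pendant '[{"translation":[0.03,0.05,-0.4],"angular":[0,0,0],"hand":-1},{"translation":[0,0,-0.4],"angular":[0,0,0],"hand":-1},{"translation":[0,0,0],"angular":[0,0,0],"hand":-1}]'
python3 -m pendant '[{"translation":[0,0,-0.4],"angular":[0,0,0],"hand":-1},{"translation":[0,0,-0.4],"angular":[0,0,0],"hand":-1},{"translation":[0,0,0],"angular":[0,0,0],"hand":-1}]'
```

```text
time: 56.25
ee_pos: [0.6663, 0.146, 0.2292]
eef_rot: [-0.705, -0.054, 0.705, -0.054]
ft_force: [0.4, 0.0, -0.6]
width: 0.0175
time: 56.55
ee_pos: [0.6663, 0.1459, 0.2213]
eef_rot: [-0.705, -0.054, 0.705, -0.054]
ft_force: [-0.7, 0.0, -1.2]
width: 0.0176
```

```bash
python3 -m pendant '[{"translation":[0,0,-0.5],"angular":[0,0,0],"hand":-1},{"translation":[0,0,-0.5],"angular":[0,0,0],"hand":-1},{"translation":[0,0,0],"angular":[0,0,0],"hand":-1}]'
python3 -m pendant '[{"translation":[0,0,-0.5],"angular":[0,0,0],"hand":-1},{"translation":[0,0,-0.5],"angular":[0,0,0],"hand":-1},{"translation":[0,0,0],"angular":[0,0,0],"hand":-1}]'
python3 -m pendant '[{"translation":[0,0,-0.4],"angular":[0,0,0],"hand":-1},{"translation":[0,0,-0.2],"angular":[0,0,0],"hand":-1},{"translation":[0,0,0],"angular":[0,0,0],"hand":-1}]'
```

```text
time: 56.85
ee_pos: [0.6662, 0.1459, 0.211]
eef_rot: [-0.705, -0.054, 0.706, -0.054]
ft_force: [0.1, 0.5, -0.7]
width: 0.0173
time: 57.15
ee_pos: [0.6662, 0.1459, 0.2011]
eef_rot: [-0.705, -0.054, 0.706, -0.054]
ft_force: [-0.8, -0.8, -0.8]
width: 0.0174
time: 57.45
ee_pos: [0.6664, 0.146, 0.1957]
eef_rot: [-0.705, -0.054, 0.705, -0.054]
ft_force: [-0.5, -0.4, -0.5]
width: 0.0171
```

```bash
for i in 1 2 3; do python3 -m pendant '[{"translation":[0,0,-0.15],"angular":[0,0,0],"hand":-1},{"translation":[0,0,0],"angular":[0,0,0],"hand":-1}]'; done
```

```text
time: 57.65
ee_pos: [0.6665, 0.1461, 0.1945]
eef_rot: [-0.705, -0.055, 0.705, -0.054]
ft_force: [1.1, -0.1, -1.3]
width: 0.0175
time: 57.85
ee_pos: [0.6664, 0.146, 0.1929]
eef_rot: [-0.705, -0.055, 0.705, -0.054]
ft_force: [0.4, -0.1, -0.2]
width: 0.0171
time: 58.05
ee_pos: [0.6666, 0.1462, 0.1925]
eef_rot: [0.705, 0.054, -0.705, 0.054]
ft_force: [-2.0, -0.5, 5.2]
width: 0.0171
```

```bash
python3 -m pendant '[{"translation":[0,0,-0.1],"angular":[0,0,0],"hand":-1},{"translation":[0,0,0],"angular":[0,0,0],"hand":-1}]'
python3 -m pendant '[{"translation":[0,0,0.1],"angular":[0,0,0],"hand":-1},{"translation":[0,0,0],"angular":[0,0,0],"hand":-0.3},{"translation":[0,0,0],"angular":[0,0,0],"hand":-0.08},{"translation":[0,0,0],"angular":[0,0,0],"hand":-0.08},{"translation":[0,0,1],"angular":[0,0,0],"hand":-0.08},{"translation":[0,0,3],"angular":[0,0,0],"hand":-0.08},{"translation":[0,0,4],"angular":[0,0,0],"hand":-0.08},{"translation":[-3,0,3],"angular":[0,0,0],"hand":-0.08},{"translation":[-4,-1,0],"angular":[0,0,0],"hand":-0.08},{"translation":[0,0,0],"angular":[0,0,0],"hand":-0.08},{"translation":[0,0,0],"angular":[0,0,0],"hand":-0.08}]'
python3 - <<'E'
from h import *
s=where();c,im=snap('wrist','w33.png')
for o in caps(c,im,.134):print(*o)
for n in('scene','side'):
    cc,im=snap(n,n+'33.png');cv2.imwrite(f'pics/{n}33c.png',cv2.resize(im[230:390,230:490,::-1],None,fx=3,fy=3,interpolation=2))
E
```

```text
time: 58.25
ee_pos: [0.6666, 0.1462, 0.1924]
eef_rot: [0.705, 0.054, -0.705, 0.054]
ft_force: [-4.8, -2.1, 11.0]
width: 0.0172
time: 59.35
ee_pos: [0.5963, 0.1356, 0.3026]
eef_rot: [0.705, 0.054, -0.705, 0.055]
ft_force: [1.1, -1.1, -0.0]
width: 0.0398
t 59.35 tcp [0.5963 0.1356 0.3026] down [ 0.001 -0.001 -1.   ] jaw deg -81.2 F [ 1.1 -1.1 -0. ] w 0.0398 j7 -1.92
red 712 [354. 229.] [0.5901 0.1095] 0.62
red 684 [260. 242.] [0.569  0.1812] 0.78
red 63 [348. 251.] [0.5875 0.1153] 17.24
red 60 [424. 251.] [0.5857 0.0573] 20.28
red 110 [262. 284.] [0.5447 0.1709] 10.26
red 113 [240. 310.] [0.5191 0.1841] 10.37
red 369 [360. 322.] [0.5192 0.0923] 2.44
```

View pics/w33.png

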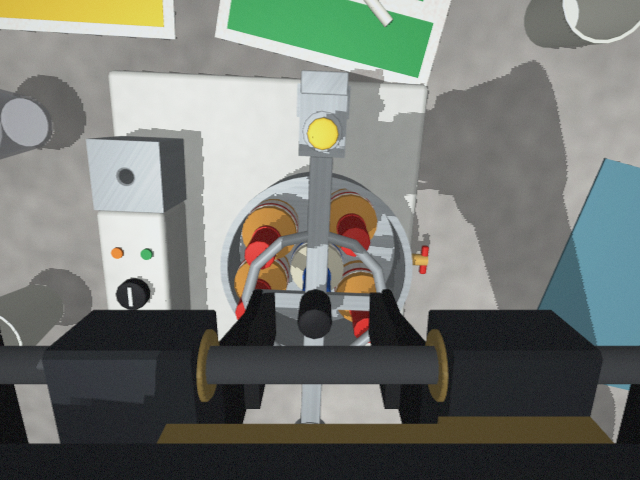

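View pics/scene33c.png

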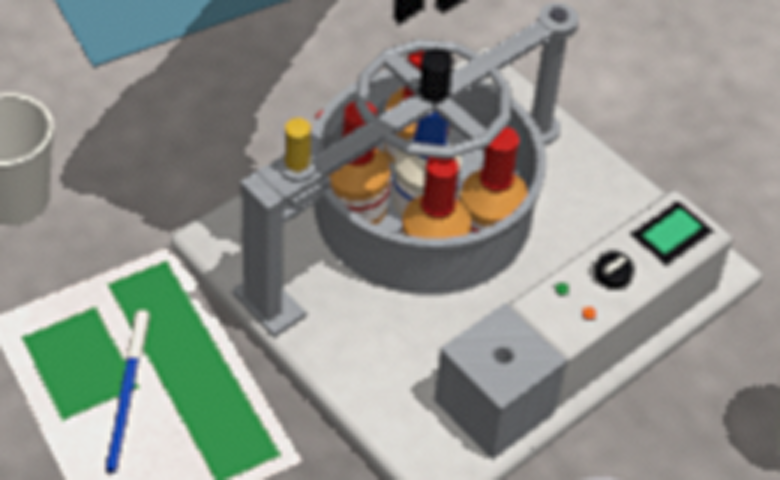

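View pics/side33c.png

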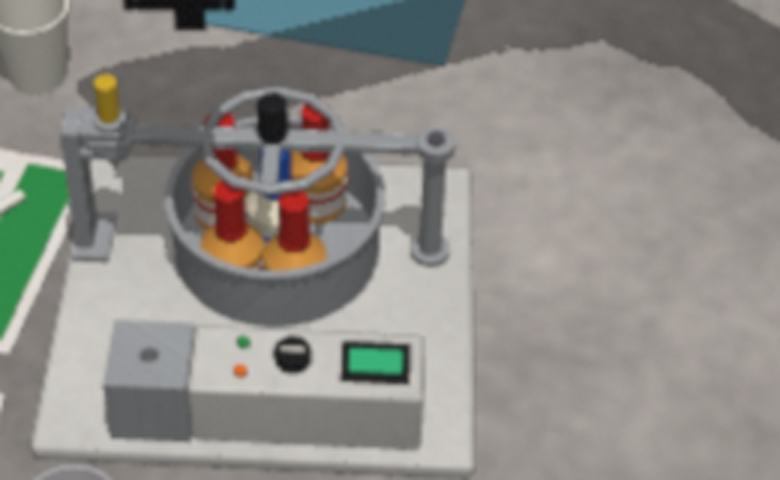

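Run:
```python
from h import *
c=cam('side');r.camera('side')
for n in('cup1','tumbler','clicker'):
    print(n,[(round(d['confidence'],2),np.round(onplane(c,d['point'][::-1],0)[:2],3)) for d in r.mark_of('side',n)[:2]])
print([(round(d['confidence'],2),np.round(onplane(c,d['point'][::-1],.1535)[:2],3)) for d in r.mark_of('side','pin_mid')[:2]])
print(r.close_job());where()
```

```text
cup1 [(0.8, array([ 0.799, -0.055])), (0.67, array([0.42 , 0.441]))]
tumbler [(0.85, array([0.619, 0.442]))]
clicker [(0.52, array([ 0.331, -0.445]))]
[(0.49, array([0.667, 0.147]))]
the job is handed in; nothing more can be done
None
the job is handed in; nothing more can be done
```

The job is done and handed in at about 59 s of the 210 s allowed: the bottles are packed in the well, and the arm is closed and locked with its pin.

- **Loading:** I swung the arm open to about 1.8 rad. The blue-capped bottle was set down about 1.5 mm from the well's centre, and the four red-capped bottles around it at about 51–53 mm. Each was lowered until it touched the floor before I let go.
- **Locking:** I swung the arm back until it pressed on its stop with about 11 N. The pin then went down through the fork and eye with almost no force, and its flange came home against about 11 N.

**Last checks:**
- The pictures show every bottle upright in the well, the arm in its fork, the pin's flange on the plate, the parking hole empty and the gripper clear.
- The cups, tumbler and clicker read within about 5 mm of where they started.

**Not as planned:**
- One red-capped bottle was knocked about 3 cm along the ring while I was fetching the last one. It ended upright at about 55 mm, against the wall and touching its neighbour. I left it there because it was still in the ring, so the four are not evenly spaced.
- The wrist camera and the robot's own position readings disagreed by up to 2 mm, which was within the clearances.

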